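Make up the impression kit and the steriliser test kit

TASK

Make up two kits from the stock in the middle of the worktop, each thing lying flat on the floor of its own bay. In the grey tray with three bays: the horseshoe impression tray in the widest bay, the plaster tooth model in the middle bay and the syringe in the narrow end bay. In the grey tray with two bays: the bur box in the wider bay and the small capped test vial in the narrower one; leave the little glass dappen dish where it stands.

Things in the scene. Friction and masses are not known exactly. Their poses are not given: they have to be found in the camera images.
- three_bay_tray: Fixed grey open tray, 250 x 140 mm (x, y), rim 12 high, 4 thick, three bays. Origin: centre of its underside on the worktop; x along its length, roughly away from the robot. Floor 3 mm up; 4 mm ribs, tops 10 mm up. Bays are 132 mm in y, centred; in x: narrow -121 to -57 (near end), middle -53 to +27, widest +31 to +121 (far end). Lip 11 mm beyond each end. Left or right of the stock.
- two_bay_tray: Fixed grey open tray with two bays; same outer size, rim, lips, origin and axes as the three-bay tray, floor 3 mm up, one 4 mm rib with its top 10 mm up. Bays are 132 mm in y, centred; in x: wider -121 to +19 mm (near end), narrower +23 to +121 mm (far end). Stands on the other side of the stock.
- impression_tray: Horseshoe-shaped grey dental impression tray lying flat, 70 x 55 x 14 mm, about 60 g. Origin: centre of the 70 x 55 outline, at the underside; z up; the thin handle tab (16 mm wide, 2 mm thick) points to +x, x from +4 to +35 mm; the horseshoe takes x from -35 to +5 mm and is 55 mm wide in y. Grip the horseshoe low, along y at about x = -15 mm (its balance point; sides 13 mm high).
- plaster_model: Cream plaster model of a dental arch with teeth, 48 x 60 x 29 mm, about 140 g. Origin: under its middle, at the underside; z up. Its trimmed base is 18 mm high and reaches from x = -21 to +25 mm and y = -29 to +29 mm: grip it along x.
- syringe: Clear disposable syringe lying flat along x, 96 x 21 x 17 mm, about 20 g. Origin: under its middle, at the height of the surface; z up. Barrel 12 mm wide, 14 mm high, from x = -37 to +23 mm; finger flange 21 mm wide at x = +23 mm, plunger beyond it to +48 mm. Grip the barrel along y at about x = -7 mm.
- bur_box: Closed blue bur box with a clear lid (lid stays shut), 66 x 80 x 30 mm, about 110 g. Origin: under its middle, at the underside; z up. The body is 60 mm wide in x and 80 mm in y: grip it along x.
- spore_vial: Small clear test vial with a purple cap lying flat along x, 48 x 10 x 10 mm, about 15 g. Origin: under its middle, at the height of the surface; z up. Grip it along y at its middle.
- dappen_dish: Small whitish octagonal glass dappen dish, 37 mm across, 26 mm high, standing among the stock; it stays where it is. Origin: centre of its underside.

How it is judged:
At the end, for the whole second after the job is handed in: Each thing is at rest, released, flat (tilt under 0.08 rad, vial 0.15) on its own bay's floor (origin under 6 mm above the tray's underside, vial 7), origin within this x/y of the bay's centre in mm: impression tray 18/40, model 18/46, syringe 24/58, bur box 41/38, vial 46/62 (x of impression_tray in the frame of three_bay_tray between 0.058 and 0.094 m and y of impression_tray in the frame of three_bay_tray between -0.04 and 0.04 m and z of impression_tray in the frame of three_bay_tray between 0 and 0.006 m and angle between each of impression_tray, plaster_model, syringe, bur_box's own z axis and vertical below 0.08 rad and linear speed of each of impression_tray, plaster_model, syringe, bur_box, spore_vial below 0.02 m/s and x of plaster_model in the frame of three_bay_tray between -0.031 and 0.005 m and y of plaster_model in the frame of three_bay_tray between -0.046 and 0.046 m and z of plaster_model in the frame of three_bay_tray between 0 and 0.006 m and x of syringe in the frame of three_bay_tray between -0.113 and -0.065 m and y of syringe in the frame of three_bay_tray between -0.058 and 0.058 m and z of syringe in the frame of three_bay_tray between 0 and 0.006 m and x of bur_box in the frame of two_bay_tray between -0.092 and -0.01 m and y of bur_box in the frame of two_bay_tray between -0.038 and 0.038 m and z of bur_box in the frame of two_bay_tray between 0 and 0.006 m and x of spore_vial in the frame of two_bay_tray between 0.026 and 0.118 m and y of spore_vial in the frame of two_bay_tray between -0.062 and 0.062 m and z of spore_vial in the frame of two_bay_tray between 0 and 0.007 m and angle between spore_vial's own z axis and vertical below 0.15 rad); the robot touches nothing.
It fails at once if the dappen dish is shifted by more than 20 mm or tipped over (distance of dappen_dish from where it was at the start of the episode above 0.02 m or angle between dappen_dish's own z axis and vertical above 0.5 rad).
It also fails if it takes over 131 s, if anything falls off the work surface, if the arm or the gripper's body presses on something with over 40 N, if the wrist force passes 120 N, or if a joint passes its speed limit or range.

ROBOT

A 6-joint arm with a two-finger parallel gripper is mounted at the origin on a cart in front of the work surface, level with it; the furniture and walls round the work are solid. World frame = base frame: x ahead of the robot, y to its left, z up, the work surface at z = 0. Lengths are in m, angles in rad, forces in N, time in s.
With the tool pointing down it reaches from about 0.3 to 0.875 m from the base axis. Payload 6.4 kg.
Tool frame: the origin (TCP) lies at the very end of the fingers, on their centre line; the grasp point (between the pads) lies 19 mm behind it; z points along the fingers, y is the line along which they close (so a half turn about z gives the same grasp; the last joint's range is limited). The gripper opens to 85 mm and grips with 20 to 120 N. Pads are 22 mm wide; open, the fingers measure 114 mm over their backs; the gripper's body (76 mm by 85 mm) begins 54 mm behind the grasp point. The pads swing forward as they close: fully open they stand 13 mm farther back than shut.
Start: joints at [1.111, 0.181, 1.607, -0, 1.354, -0.206], TCP at [0.144, 0.557, 0.194] pointing down, gripper open.
Joint ranges: [-2.99, 2.99], [-0.89, 2.07], [0.3, 2.58], [-1.14, 4.28], [0, 2.63], [-3.12, 3.12]. Speed limits (rad/s): [2.57, 2.57, 3.01, 3.14, 3.14, 3.14].

INTERFACE

Orientations are given as a unit quaternion [w, x, y, z].
In Python, from bench import ctrl gives the robot as it stands.
- The arm moves only by the tool jog_arm, never from a script. Its argument "series" is a list that holds one entry, the list of rows, each a list of 7 numbers: the shift along the tool's x, y, z in mm, then the turn, a rotation vector about the tool's x, y, z in rad, then the finger opening in mm, from 0 to 85.4. In form: [[[tx, ty, tz, rx, ry, rz, gripper], ...]]. A call has exactly 10 rows; each row shifts and turns the commanded pose from where the row before left it, along the tool's axes as they then stand; what a row does not reach is not made up. A row lasts 1/10 s, in which the tool goes at most 50 mm and 8.59 degrees, less where a joint would pass 70% of its speed; a pose out of reach is approached as far as the arm can. A call with a gripper value outside its range is refused whole. The fingers move at their own pace and stop on an object; the grip force is fixed at half the most. Time passes only in rows, so rows that do not move let the fingers close, or fill a call up. It gives the time, the measured TCP pose, the force, the opening and the grip force at its end, in the units of the state.
- ctrl.get_obs(): the state, without advancing time (a new reading comes with each control period).
- ctrl.camera(name): name is "scene" or "top" or "wrist"; returns a dict with "frame" (420x560x3 uint8, blue, green, red), "z_map" (420x560 float32, m along the optical axis (not along the pixel's ray), 0 where there is no reading), "fx", "fy", "cx", "cy" (pixels), "k1" (the pictures are not rectified: a ray, as slopes to the right and down, at radius r is drawn at 1 + k1 r^2 times it, then the intrinsics apply), "xyz" and "rotation" of the camera in the world. Camera axes: x right, y down, z forward; pixel columns grow to the right and rows downward; lengths in m; the calibration is good to about 2 mm. A picture is of the moment at which its call begins.
- ctrl.hand_in(): hands the job in; it is judged then, once.
The state is a dict: "time_s": time; "q": joint angles; "dq": joint speeds; "joint_efforts": joint torques, N m; "eef_pos": TCP position; "eef_rot": TCP orientation; "wrist_force": force on the tool from outside, world axes, zero at the start; "torque": the same for the moment, N m; "opening": opening from 0.0 (shut) to 1.0 (fully open); "grasp_force": force on a finger pad.
Only numpy, scipy, OpenCV 4.12 (cv2) and the standard library are available. Lean on these libraries where they do the work, as an engineer would, in place of code of your own. Each camera call takes 0.05 s, during which the arm holds its last target. There are 200 camera calls.

## Working session

There is one attempt and no reset: what is moved stays moved. The work goes in short steps, Python scripts to look and compute and a tool call to move; the robot and the scene stay as the last step left them, time stands still between calls to the robot, and variables do not carry over. Pictures are saved under pics/ and viewed, at most 14 in all, crops included, and the job is handed in when it is done.

Besides the shell and the picture viewer there is one more tool, called after "Call:" as name([rows], argument=value, ...), one row to a line, values as JSON. jog_arm: Moves the arm, as the interface text tells. Its arguments: {"type":"object","properties":{"series":{"type":"array"}},"required":["series"]}

```bash
mkdir -p pics; ls; cat > h.py <<'E'
import numpy as np, cv2
from bench import ctrl
def world(c,u,v,zplane=None):
    """pixels -> world points by depth (zplane None) or on plane"""
    u=np.asarray(u,float);v=np.asarray(v,float)
    K=np.array([[c['fx'],0,c['cx']],[0,c['fy'],c['cy']],[0,0,1.]])
    xd=(u-c['cx'])/c['fx'];yd=(v-c['cy'])/c['fy'];x,y=xd.copy(),yd.copy()
    for _ in range(10):
        s=1+c['k1']*(x*x+y*y);x,y=xd/s,yd/s
    d=np.stack([x,y,np.ones_like(x)],-1)
    R=np.asarray(c['rotation']); 
    if R.shape!=(3,3):
        from scipy.spatial.transform import Rotation as Ro
        R=Ro.from_quat(np.r_[R[1:],R[0]]).as_matrix()
    w=d@R.T;o=np.asarray(c['xyz'])
    if zplane is None:
        return o+w*c['z_map'][v.astype(int),u.astype(int)][...,None]
    return o+w*((zplane-o[2])/w[...,2])[...,None]
E
python3 - <<'E'
from h import *
for n in('top','scene','wrist'):
    c=ctrl.camera(n);cv2.imwrite(f'pics/{n}0.png',c['frame']);np.save(f'{n}0.npy',c,allow_pickle=True)
    print(n,{k:c[k] for k in('fx','fy','cx','cy','k1','xyz','rotation')})
print(ctrl.get_obs())
E
```

```text
pics
top {'fx': 449.1133536193273, 'fy': 449.1133536193273, 'cx': 279.4384178511442, 'cy': 208.38184298329537, 'k1': -0.07534644299036028, 'xyz': array([0.35872622, 0.0492641 , 1.11677179]), 'rotation': array([ 0.04886036, -0.69985182,  0.71032543, -0.05707773])}
scene {'fx': 494.3574001123253, 'fy': 494.3574001123253, 'cx': 286.1941948929066, 'cy': 211.64401569583998, 'k1': 0.014054231500600797, 'xyz': array([-0.02439074, -0.55457569,  0.83033845]), 'rotation': array([-0.3570754 ,  0.86194735, -0.33429099,  0.13339215])}
wrist {'fx': 302.4765984465463, 'fy': 302.4765984465463, 'cx': 279.7986609091939, 'cy': 207.74473706241253, 'k1': -0.06885495317265156, 'xyz': array([0.07766685, 0.57296652, 0.37251368]), 'rotation': array([0.10824412, 0.78369031, 0.60609512, 0.08222774])}
{'time_s': 0.15, 'q': array([ 1.11069032e+00,  1.81358451e-01,  1.60776449e+00,  2.59053621e-05,
        1.35380406e+00, -2.06257661e-01]), 'dq': array([-0.00089199, -0.0003927 , -0.00145951, -0.00087684, -0.00014084,
       -0.00019135]), 'joint_efforts': array([ 1.83122189e-03, -4.45257461e+01, -3.51690817e+01, -2.25391627e-04,
        5.89708798e-03, -1.56445532e-05]), 'eef_pos': array([0.14414075, 0.55616201, 0.19360454]), 'eef_rot': array([-2.30151651e-04,  1.26586406e-01,  9.91955360e-01, -6.26346977e-04]), 'wrist_force': array([-0.28834329,  0.39610058,  0.80909578]), 'torque': array([ 0.02412406, -0.0018103 ,  0.04258462]), 'grasp_force': 0.0, 'opening': 1.0006661198648712}
```

View pics/top0.png

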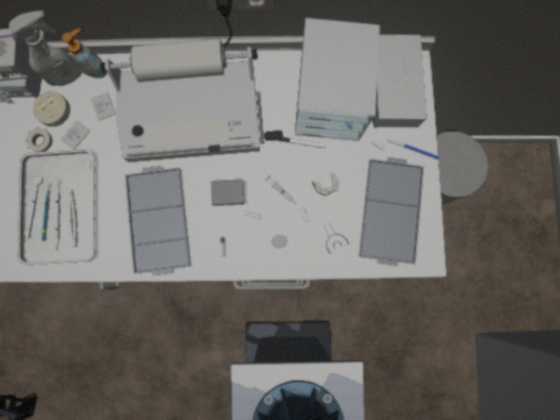

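View pics/scene0.png

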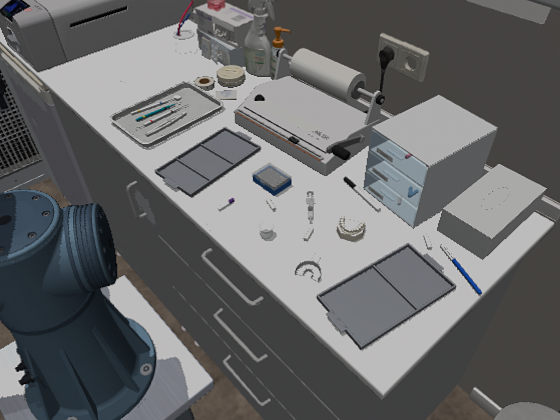

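The top view shows the impression tray at about (335,240), model (326,184), syringe (283,190), bur box (228,192), vial (223,246) and dappen dish (280,241). The trays are at (158,220) and (391,211). The scene view agrees with this. I'll enlarge the tray area next.

```bash
python3 - <<'E'
from h import *
c=np.load('top0.npy',allow_pickle=True).item()
f=c['frame'][150:280,120:435]
cv2.imwrite('pics/topc.png',cv2.resize(cv2.convertScaleAbs(f,alpha=1.2),None,fx=2.5,fy=2.5,interpolation=cv2.INTER_CUBIC))
for n in('top','scene'):
    c=np.load(n+'0.npy',allow_pickle=True).item()
    pts={'top':dict(bur=(228,192),vial=(222,240),vialb=(223,250),dap=(280,241),table=(260,260),L1=(158,190),L2=(158,225),L3=(160,258),R=(391,180),lip=(155,168),rimL=(131,225)),'scene':dict(bur=(272,178),table=(240,230),Lfloor=(205,160),Rfloor=(390,290))}[n]
    for k,p in pts.items(): print(n,k,np.round(world(c,*p),4))
E
```

```text
top bur [0.5654 0.1612 0.0301]
top vial [0.4488 0.1777 0.0119]
top vialb [0.4243 0.1755 0.0099]
top dap [0.4437 0.0351 0.0203]
top table [0.3989 0.085  0.0005]
top L1 [0.5783 0.3416 0.003 ]
top L2 [0.4894 0.3399 0.001 ]
top L3 [0.4068 0.3324 0.0038]
top R [0.3587 0.0493 1.1168]
top lip [0.6338 0.3489 0.0103]
top rimL [0.4903 0.4085 0.0005]
scene bur [0.5576 0.1498 0.029 ]
scene table [ 0.4081  0.0912 -0.0025]
scene Lfloor [0.4938 0.3469 0.0028]
scene Rfloor [ 0.5256 -0.2505  0.0045]
```

View pics/topc.png

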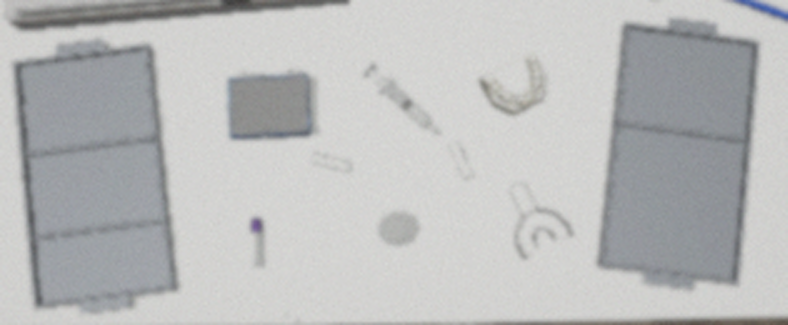

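View pics/wrist0.png

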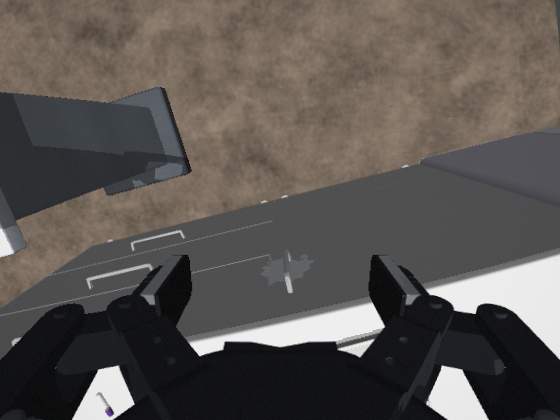

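The three-bay tray is on the left (y≈+0.34, ribs at crop rows 150 and 232). The two-bay tray is on the right (rib at crop row 132). The wrist view shows only the floor and cart. I'll move the wrist camera over the stock.

Call:
jog_arm([
  [[-21.5, -21.7, -7.5, 0, 0, 0, 85], [-21.5, -21.7, -7.5, 0, 0, 0, 85], [-21.5, -21.7, -7.5, 0, 0, 0, 85], [-21.5, -21.7, -7.5, 0, 0, 0, 85], [-21.5, -21.7, -7.5, 0, 0, 0, 85], [-21.5, -21.7, -7.5, 0, 0, 0, 85], [-21.5, -21.7, -7.5, 0, 0, 0, 85], [-21.5, -21.7, -7.5, 0, 0, 0, 85], [-21.5, -21.7, -7.5, 0, 0, 0, 85], [-21.5, -21.7, -7.5, 0, 0, 0, 85]],
])

```text
time_s: 1.15
eef_pos: [0.2982, 0.2914, 0.2694]
eef_rot: [-0.0, 0.126, 0.992, -0.0]
wrist_force: [0.7, -0.2, 1.6]
opening: 0.997
grasp_force: 0.0
```

Call:
jog_arm([
  [[-21.5, -21.7, -7.5, 0, 0, 0, 85], [-21.5, -21.7, -7.5, 0, 0, 0, 85], [-21.5, -21.7, -7.5, 0, 0, 0, 85], [-21.5, -21.7, -7.5, 0, 0, 0, 85], [-21.5, -21.7, -7.5, 0, 0, 0, 85], [-21.5, -21.7, -7.5, 0, 0, 0, 85], [-21.5, -21.7, -7.5, 0, 0, 0, 85], [0, 0, 0, 0, 0, -0.126, 85], [0, 0, 0, 0, 0, -0.126, 85], [0, 0, 0, 0, 0, 0, 85]],
])

```text
time_s: 2.15
eef_pos: [0.4055, 0.1074, 0.3215]
eef_rot: [-0.0, 0.001, 1.0, 0.0]
wrist_force: [0.2, 0.3, 0.6]
opening: 0.993
grasp_force: 0.0
```

```bash
python3 - <<'E'
from h import *
from scipy.spatial.transform import Rotation as Ro
c=ctrl.camera('wrist');cv2.imwrite('pics/w1.png',c['frame']);np.save('w1.npy',c,allow_pickle=True)
o=ctrl.get_obs();print(o['eef_pos'],o['eef_rot'],o['q'],o['time_s'])
R=np.array(c['rotation']);M=Ro.from_quat(np.r_[R[1:],R[0]]).as_matrix();print(c['xyz'],M)
E
```

```text
[0.40538902 0.10763561 0.32153768] [-2.56579692e-04  2.38389066e-03  9.99997126e-01  1.14544573e-05] [-2.51697791e-02 -2.66757348e-01  1.78559433e+00  1.12266400e-05
  1.62326922e+00 -1.59119773e+00] 2.2
[0.33681481 0.10701796 0.50059688] [[ 2.24258430e-03  9.63155052e-01  2.68937385e-01]
 [ 9.99997206e-01 -1.95874418e-03 -1.32374189e-03]
 [-7.48189152e-04  2.68939602e-01 -9.63156753e-01]]
```

View pics/w1.png

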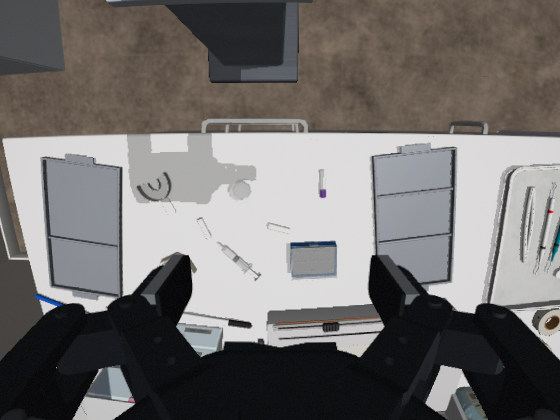

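The wrist view shows the two-bay tray at (82,225) with its rib at v=240. The three-bay tray is at (414,218) with ribs at v=194 and 235. The vial is at (322,184) with its cap at 193, the bur box at (313,259), the syringe at (238,260), the impression tray at (155,188) and the dappen dish at (240,188). The model, at about (178,262), is partly behind a finger. Next I'll measure from the point clouds.

```bash
cat >> h.py <<'E'
def cloud(c):
    v,u=np.mgrid[0:420,0:560]
    P=world(c,u.ravel(),v.ravel()).reshape(420,560,3);P[c['z_map']<=0]=np.nan
    return P
def rect(xy):
    (cx,cy),(w,h),a=cv2.minAreaRect(xy.astype(np.float32)*1000)
    a=a if w>=h else a+90
    return f'c=({cx:.1f},{cy:.1f}) {max(w,h):.1f}x{min(w,h):.1f} long axis {(a+90)%180-90:.1f}deg'
E
python3 - <<'E'
from h import *
roi=dict(imp=(.40,.53,-.13,-.03),model=(.52,.63,-.12,-.01),syr=(.50,.62,-.03,.085),bur=(.52,.62,.10,.22),vial=(.40,.48,.155,.20),dap=(.40,.48,.01,.065))
for n in('w1','top0','scene0'):
    c=np.load(n+'.npy',allow_pickle=True).item();P=cloud(c)
    t=(P[...,0]>.40)&(P[...,0]<.5)&(P[...,1]>.09)&(P[...,1]<.14);print(n,'table z',np.nanmedian(P[t][:,2]),np.nanstd(P[t][:,2]))
    for k,(a,b,d,e) in roi.items():
        m=(P[...,0]>a)&(P[...,0]<b)&(P[...,1]>d)&(P[...,1]<e)&(P[...,2]>.005)&(P[...,2]<.06)
        n_,L,st,_=cv2.connectedComponentsWithStats(m.astype(np.uint8))
        if n_<2: print(k,'none');continue
        Q=P[L==1+st[1:,4].argmax()]
        print(' ',k,len(Q),rect(Q[:,:2]),'mean',np.round(Q.mean(0)*1000,1),'z95',np.round(np.percentile(Q[:,2],95)*1000,1))
    # trays by colour: dark grey in 2 areas
    g=c['frame'].max(2).astype(int)
    for k,(a,b,d,e) in dict(L3=(.35,.65,.25,.43),R2=(.35,.65,-.31,-.12)).items():
        m=(g<170)&(P[...,0]>a)&(P[...,0]<b)&(P[...,1]>d)&(P[...,1]<e)&(P[...,2]<.02)&(P[...,2]>-.005)
        m=cv2.morphologyEx(m.astype(np.uint8),cv2.MORPH_OPEN,np.ones((3,3)))
        cs,_=cv2.findContours(m,cv2.RETR_EXTERNAL,cv2.CHAIN_APPROX_NONE)
        if not cs: continue
        cc=max(cs,key=cv2.contourArea)[:,0]
        W=world(c,cc[:,0],cc[:,1],.012)
        print(' ',k,rect(W[:,:2]),'floor z',np.round(np.nanmedian(P[m>0][:,2])*1000,1))
E
```

```text
w1 table z -0.0007297421383178904 0.0008782197362473663
  imp 125 c=(442.6,-97.9) 55.8x32.8 long axis -54.4deg mean [444.5 -98.9  10.6] z95 14.6
  model 46 c=(569.7,-97.4) 21.0x4.3 long axis -65.0deg mean [569.3 -98.1  15.3] z95 21.6
  syr 322 c=(572.3,32.6) 94.9x21.1 long axis 42.6deg mean [573.4  34.3  11.8] z95 15.5
  bur 1759 c=(566.9,164.4) 80.3x63.2 long axis -87.6deg mean [563.6 164.2  27.5] z95 30.5
  vial 148 c=(432.5,176.8) 47.4x8.7 long axis 4.0deg mean [433.  176.6   7.8] z95 9.9
  dap 367 c=(443.7,41.5) 33.8x33.8 long axis 11.4deg mean [444.4  41.   21. ] z95 26.0
  L3 c=(500.7,338.3) 268.1x143.8 long axis 6.9deg floor z 2.4
  R2 c=(515.8,-243.2) 273.1x144.8 long axis -8.3deg floor z 2.9
top0 table z 0.000748317125215392 0.002078868232951263
  imp 36 c=(442.4,-86.5) 58.0x12.6 long axis -10.3deg mean [440.7 -85.3  10.4] z95 16.5
  model 420 c=(585.2,-82.6) 62.6x47.3 long axis -61.9deg mean [585.4 -81.6  20.7] z95 31.1
  syr 164 c=(572.4,32.1) 94.5x18.8 long axis 47.8deg mean [573.9  34.   13.1] z95 17.8
  bur 850 c=(571.1,166.4) 85.6x70.1 long axis -89.5deg mean [566.4 16
[... 331 characters left out ...]
 z -0.0010622153491370856 0.0015483453309725283
  imp 83 c=(444.9,-95.3) 54.5x36.6 long axis -45.9deg mean [446.6 -93.   10.3] z95 14.7
  model 460 c=(586.1,-84.8) 58.7x51.4 long axis -66.0deg mean [582.8 -88.2  18.4] z95 28.5
  syr 160 c=(574.6,30.2) 96.5x19.2 long axis 50.8deg mean [575.7  34.   11.5] z95 15.9
  bur 777 c=(568.3,163.1) 84.1x65.6 long axis -86.7deg mean [563.2 156.9  24.6] z95 30.7
  vial 53 c=(432.5,174.5) 46.1x9.9 long axis 3.4deg mean [433.1 174.7   7.4] z95 9.6
  dap 198 c=(445.1,40.7) 35.3x33.4 long axis 14.6deg mean [444.2  40.7  17.9] z95 25.5
  L3 c=(499.1,331.8) 280.4x155.0 long axis 6.2deg floor z 2.1
  R2 c=(512.7,-251.1) 276.4x147.2 long axis -8.5deg floor z 2.7
```

Call:
jog_arm([
  [[0, 0, 0, 0, 0, -0.07, 40], [-4, 8.4, 32.7, 0, 0, 0, 40], [-4, 8.4, 32.7, 0, 0, 0, 40], [-4, 8.4, 32.7, 0, 0, 0, 40], [-4, 8.4, 32.7, 0, 0, 0, 40], [-4, 8.4, 32.7, 0, 0, 0, 40], [-4, 8.4, 32.7, 0, 0, 0, 40], [-4, 8.4, 32.7, 0, 0, 0, 40], [-4, 8.4, 32.7, 0, 0, 0, 40], [0, 0, 0, 0, 0, 0, 40]],
])

```text
time_s: 3.2
eef_pos: [0.4288, 0.1773, 0.0559]
eef_rot: [-0.004, -0.033, 0.999, -0.0]
wrist_force: [-0.3, 1.0, 0.8]
opening: 0.47
grasp_force: 0.0
```

```bash
python3 - <<'E'
from h import *
c=ctrl.camera('wrist');cv2.imwrite('pics/w2.png',c['frame']);np.save('w2.npy',c,allow_pickle=True)
o=ctrl.get_obs();print(o['eef_pos'],o['eef_rot'],o['opening'])
P=cloud(c);x,y,z=P[...,0],P[...,1],P[...,2]
m=(x>.40)&(x<.47)&(y>.155)&(y<.2)&(z>.004)&(z<.03)
print(m.sum(),rect(P[m][:,:2]),np.percentile(z[m],[5,95]))
E
```

```text
[0.43051791 0.17712778 0.05834047] [-2.78824913e-03 -3.35947256e-02  9.99431600e-01 -3.12298387e-04] 0.4693477027470316
678 c=(432.6,177.4) 47.2x9.8 long axis 2.5deg [0.00528212 0.00945243]
```

View pics/w2.png

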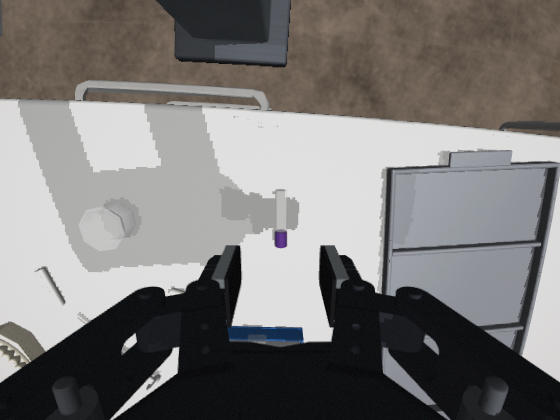

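The vial at (281,220) lies straight between the fingers, and its measured centre (432.6,177.4) mm matches the TCP. I'll descend and grip.

Call:
jog_arm([
  [[0, 0, 12, 0, 0, 0, 40], [0, 0, 12, 0, 0, 0, 40], [0, 0, 12, 0, 0, 0, 40], [0, 0, 11, 0, 0, 0, 40], [0, 0, 10, 0, 0, 0, 40], [0, 0, 0, 0, 0, 0, 40], [0, 0, 0, 0, 0, 0, 0], [0, 0, 0, 0, 0, 0, 0], [0, 0, 0, 0, 0, 0, 0], [0, 0, 0, 0, 0, 0, 0]],
])

```text
time_s: 4.25
eef_pos: [0.4332, 0.1771, 0.0036]
eef_rot: [0.0, -0.034, 0.999, 0.0]
wrist_force: [-0.8, 0.7, -0.1]
opening: 0.002
grasp_force: 0.0
```

```bash
python3 - <<'E'
from h import *
c=ctrl.camera('wrist');cv2.imwrite('pics/w3.png',c['frame'][150:350,150:420].repeat(2,0).repeat(2,1));np.save('w3.npy',c,allow_pickle=True)
o=ctrl.get_obs();print(o['eef_pos'],o['opening'],o['wrist_force'],o['grasp_force'])
E
```

```text
[0.43318909 0.17702678 0.00354488] 0.0006874782076405782 [-0.52217644 -0.1367741  -0.25766348] 0.0
```

View pics/w3.png

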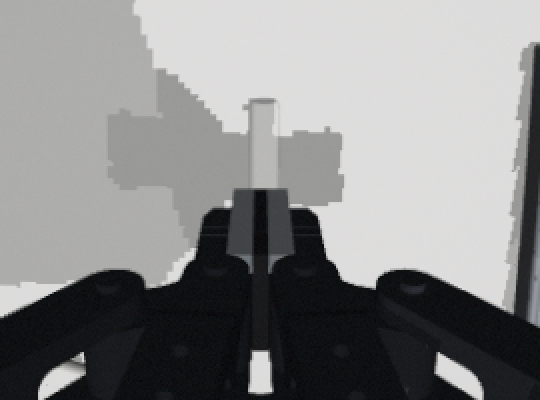

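The shut fingertips are at crop (260,190), with the vial emerging below them at (263,100–188). I'll check the tip height and whether the vial moved.

```bash
python3 - <<'E'
from h import *
c=np.load('w3.npy',allow_pickle=True).item()
print('vial near end',world(c,281.5,199.5,.005), 'depth', world(c,281,205))
for v in (235,240,246,250,255,262,270): print(v,[np.round(world(c,u,v)*1000,1).tolist() for u in (270,280,290)])
E
```

```text
vial near end [0.4090192 0.1757734 0.005    ] depth [0.41153443 0.17563203 0.00849975]
235 [[434.4, 170.1, -0.3], [430.5, 176.3, 8.6], [433.5, 183.0, -0.2]]
240 [[438.3, 170.3, -1.4], [434.0, 176.6, 8.1], [437.7, 183.4, -2.2]]
246 [[422.0, 170.9, 46.8], [421.4, 175.7, 47.7], [421.5, 180.6, 46.6]]
250 [[421.8, 171.1, 52.1], [421.7, 175.7, 51.7], [421.1, 180.4, 52.4]]
255 [[421.7, 171.2, 57.8], [421.6, 175.7, 57.5], [421.3, 180.2, 57.4]]
262 [[421.5, 171.5, 65.3], [422.0, 175.8, 63.7], [421.8, 180.1, 63.5]]
270 [[422.1, 171.7, 71.5], [421.8, 175.7, 71.6], [421.6, 179.8, 71.3]]
```

```bash
python3 - <<'E'
from h import *
for n in('scene','top'):
    c=ctrl.camera(n);P=cloud(c);np.save(n+'3.npy',c,allow_pickle=True)
    m=(abs(P[...,0]-.433)<.03)&(abs(P[...,1]-.177)<.04)&(P[...,2]>.015)&(P[...,2]<.3)
    z=P[m];print(n,m.sum(),np.round(np.percentile(z[:,2],[0,1,5,20])*1000,1)); i=np.argsort(z[:,2])[:6];print(np.round(z[i]*1000,1))
    if n=='scene':
        v,u=np.nonzero(m);a,b=v.max(),u[v.argmax()];print(a,b)
        f=c['frame'][max(0,a-90):a+40,max(0,b-90):b+90];cv2.imwrite('pics/s3.png',cv2.resize(f,None,fx=4,fy=4,interpolation=cv2.INTER_CUBIC))
o=ctrl.get_obs();print(o['q'],o['eef_pos'])
E
```

```text
scene 1894 [ 36.9  49.5  71.9 122.6]
[[427.5 171.   36.9]
 [436.1 170.6  38.2]
 [429.7 169.6  39.7]
 [423.6 176.7  41.9]
 [426.7 169.1  42. ]
 [422.8 171.5  42.8]]
196 224Traceback (most recent call last):
  File "<stdin>", line 5, in <module>
    return _quantile_unchecked(
        a, q, axis, out, overwrite_input, method, keepdims, weights)
    return _ureduce(a,
                    func=_quantile_ureduce_func,
    ...<5 lines>...
                    overwrite_input=overwrite_input,
                    method=method)
    r = func(a, **kwargs)
    result = _quantile(arr,
                       quantiles=q,
    ...<2 lines>...
                       out=out,
                       weights=wgt)
    slices_having_nans = np.isnan(arr[-1, ...])
                                  ~~~^^^^^^^^^
IndexError: index -1 is out of bounds for axis 0 with size 0
```

View pics/s3.png

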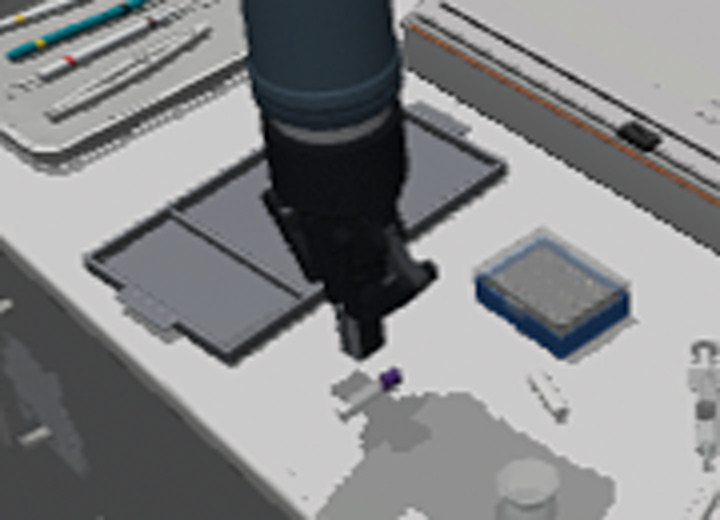

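The scene view confirms that the shut tips at crop (360,350) really stand about 40 mm above the table while the reported TCP z is 3.5 mm. The stated TCP is not at the fingertips, so I'll calibrate this: lower part of the way with the fingers open and re-measure the tip height.

Call:
jog_arm([
  [[0, 0, 0, 0, 0, 0, 30], [0, 0, 0, 0, 0, 0, 30], [0, 0, 4, 0, 0, 0, 30], [0, 0, 4, 0, 0, 0, 30], [0, 0, 4, 0, 0, 0, 30], [0, 0, 4, 0, 0, 0, 30], [0, 0, 4, 0, 0, 0, 30], [0, 0, 4, 0, 0, 0, 30], [0, 0, 0, 0, 0, 0, 30], [0, 0, 0, 0, 0, 0, 30]],
])

```text
time_s: 5.4
eef_pos: [0.4328, 0.177, -0.0209]
eef_rot: [-0.0, -0.034, 0.999, -0.0]
wrist_force: [-0.1, -0.0, -0.6]
opening: 0.352
grasp_force: 0.0
```

```bash
cat > tip.py <<'E'
from h import *
import sys
n=sys.argv[1]
o=ctrl.get_obs();p=o['eef_pos'];print(np.round(p*1000,1),o['opening'],np.round(o['wrist_force'],1))
c=ctrl.camera('wrist');P=cloud(c);np.save(n+'.npy',c,allow_pickle=True);cv2.imwrite('pics/'+n+'.png',c['frame'])
# pixels on the fingers' front faces: along tool x about 11 mm in front of TCP
w,qx,qy,qz=o['eef_rot'];from scipy.spatial.transform import Rotation as Ro
T=(P-p)@Ro.from_quat([qx,qy,qz,w]).as_matrix()
m=(T[...,0]>.007)&(T[...,0]<.015)&(abs(T[...,1])<.06)&(T[...,2]<.02)&(P[...,2]>.012-(.01))&(c['frame'].max(2)<110)
for s in(-1,1):
    q=T[m&(T[...,1]*s>0)]
    print('side',s,len(q),'front tip: dist behind TCP',np.round(np.percentile(-q[:,2],[0,1,3,10])*1000,1),'y inner/outer',np.round(np.percentile(abs(q[q[:,2]>np.percentile(q[:,2],80)][:,1]),[2,98])*1000,1))
E
python3 tip.py w4
```

```text
[432.8 177.  -20.9] 0.3521323534719605 [-0.1 -0.  -0.6]
side -1 15144 front tip: dist behind TCP [39.4 49.  60.  85.4] y inner/outer [15.8 47.6]
side 1 15029 front tip: dist behind TCP [39.6 48.7 59.5 84.8] y inner/outer [14.3 46.4]
```

Call:
jog_arm([
  [[0, 0, 4, 0, 0, 0, 30], [0, 0, 4, 0, 0, 0, 30], [0, 0, 3, 0, 0, 0, 30], [0, 0, 2.5, 0, 0, 0, 30], [0, 0, 0, 0, 0, 0, 30], [0, 0, 0, 0, 0, 0, 0], [0, 0, 0, 0, 0, 0, 0], [0, 0, 0, 0, 0, 0, 0], [0, 0, 0, 0, 0, 0, 0], [0, 0, 0, 0, 0, 0, 0]],
])

```text
time_s: 6.45
eef_pos: [0.4332, 0.177, -0.0341]
eef_rot: [0.0, -0.034, 0.999, 0.0]
wrist_force: [-0.6, -0.4, 2.6]
opening: 0.08
grasp_force: 59.6
```

The vial is gripped (60 N, not fully shut). I'll lift it and carry it to the two-bay tray's narrow bay.

Call:
jog_arm([
  [[0, 0, -7, 0, 0, 0, 0], [0, 0, -14, 0, 0, 0, 0], [0, 0, -17, 0, 0, 0, 0], [0, 0, -17, 0, 0, 0, 0], [0, 0, -17, 0, 0, 0, 0], [0, 0, -17, 0, 0, 0, 0], [0, 0, -17, 0, 0, 0, 0], [0, 0, -17, 0, 0, 0, 0], [0, 0, -17, 0, 0, 0, 0], [0, 0, 0, 0, 0, 0, 0]],
])

```text
time_s: 7.45
eef_pos: [0.4347, 0.1773, 0.1082]
eef_rot: [0.002, -0.034, 0.999, 0.0]
wrist_force: [0.1, -0.7, -1.1]
opening: 0.078
grasp_force: 59.3
```

Call:
jog_arm([
  [[0, 0, 0, 0, 0, 0.1075, 0], [0, 0, 0, 0, 0, 0.1075, 0], [-13.3, -25.2, 0, 0, 0, 0, 0], [-13.3, -25.2, 0, 0, 0, 0, 0], [-13.3, -25.2, 0, 0, 0, 0, 0], [-13.3, -25.2, 0, 0, 0, 0, 0], [-13.3, -25.2, 0, 0, 0, 0, 0], [-13.3, -25.2, 0, 0, 0, 0, 0], [-13.3, -25.2, 0, 0, 0, 0, 0], [-13.3, -25.2, 0, 0, 0, 0, 0]],
])

```text
time_s: 8.45
eef_pos: [0.5082, -0.039, 0.1047]
eef_rot: [-0.001, 0.073, 0.997, 0.0]
wrist_force: [-0.4, 0.1, -0.6]
opening: 0.081
grasp_force: 59.3
```

```bash
python3 - <<'E'
from h import *
o=ctrl.get_obs();print(np.round(o['eef_pos']*1000,1),o['opening'],o['grasp_force'],o['time_s'])
for n in ('wrist',):
    c=ctrl.camera(n);np.save('w5.npy',c,allow_pickle=True);cv2.imwrite('pics/w5.png',c['frame'])
E
```

```text
[508.2 -39.  104.7] 0.08122599517837073 59.301520586013794 8.45
```

View pics/w5.png

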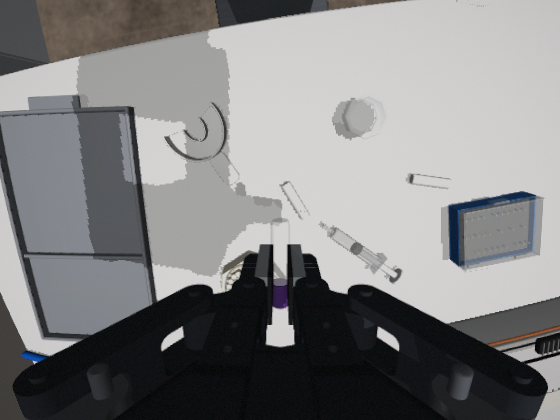

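The vial is held at (280,260), level between the pads. The impression tray is clear at (200,133) with its handle toward (238,180), and the syringe is at (358,250) with its plunger toward (395,272). I'll continue to the bay while measuring these.

Call:
jog_arm([
  [[-13.3, -25.2, 0, 0, 0, 0, 0], [-13.3, -25.2, 0, 0, 0, 0, 0], [-13.3, -25.2, 0, 0, 0, 0, 0], [-13.3, -25.2, 0, 0, 0, 0, 0], [-13.3, -25.2, 0, 0, 0, 0, 0], [-13.3, -25.2, 0, 0, 0, 0, 0], [-13.3, -25.2, 0, 0, 0, 0, 0], [-13.3, -25.2, 0, 0, 0, 0, 0], [0, 0, 20, 0, 0, 0, 0], [0, 0, 20, 0, 0, 0, 0]],
])

```text
time_s: 9.5
eef_pos: [0.5845, -0.2541, 0.0646]
eef_rot: [0.0, 0.074, 0.997, -0.0]
wrist_force: [-0.1, 0.0, -0.5]
opening: 0.077
grasp_force: 59.3
```

```bash
python3 - <<'E'
from h import *
o=ctrl.get_obs();p=o['eef_pos'];print(np.round(p*1000,1))
c=np.load('w5.npy',allow_pickle=True).item();P=cloud(c);x,y,z=P[...,0],P[...,1],P[...,2]
# vial held: bottom
m=(abs(x-.5082)<.03)&(abs(y+.039)<.006)&(z>.05)
m&=(c['frame'].min(2)>140)
print('vial top z rel TCP',np.round(np.percentile(z[m],[5,50,95])*1000-104.7,1), 'x',np.round((np.percentile(x[m],[1,99])-.5082)*1000,1))
def comp(m):
    n,L,st,_=cv2.connectedComponentsWithStats(m.astype(np.uint8));return L==1+st[1:,4].argmax()
def R(a,b,d,e,zl,zh):return (x>a)&(x<b)&(y>d)&(y<e)&(z>zl)&(z<zh)
for k,m in dict(imp_hi=R(.39,.50,-.14,-.03,.005,.03),syr=R(.51,.63,-.03,.09,.005,.03),bur=R(.51,.63,.1,.22,.02,.04),dap=R(.4,.48,.01,.07,.006,.04)).items():
    m=comp(m);Q=P[m];print(k,m.sum(),rect(Q[:,:2]),'z95',np.percentile(Q[:,2],95)*1000)
    if k=='syr':
        d=Q[:,:2]-Q[:,:2].mean(0);w,V=np.linalg.eigh(d.T@d);t=V[:,1]*np.sign(V[0,1]);s=d@t
        print('syr pca deg',np.degrees(np.arctan2(t[1],t[0])),'barrel',[(int(a),round(np.ptp((d@V[:,0])[abs(s-a/1000)<.004])*1000,1)) for a in range(-48,50,8)])
    if k=='imp_hi':
        q=Q[Q[:,2]>.009];print('imp top rim',rect(q[:,:2]))
f=c['frame'][60:220,130:290];cv2.imwrite('pics/imp5.png',cv2.resize(f,None,fx=3.5,fy=3.5,interpolation=cv2.INTER_CUBIC))
E
```

```text
[ 584.5 -254.1   64.6]
vial top z rel TCP [40.  42.2 43.4] x [-23.3   6.1]
imp_hi 383 c=(442.1,-101.6) 55.1x39.3 long axis -65.2deg z95 14.358456583031721
imp top rim c=(442.1,-101.7) 55.0x39.3 long axis -65.2deg
syr 1084 c=(574.2,30.4) 95.8x21.0 long axis 50.6deg z95 15.76010134117747
syr pca deg 45.97297526958534 barrel [(-48, np.float64(4.1)), (-40, np.float64(11.2)), (-32, np.float64(12.1)), (-24, np.float64(12.2)), (-16, np.float64(12.2)), (-8, np.float64(11.9)), (0, np.float64(12.6)), (8, np.float64(12.4)), (16, np.float64(20.9)), (24, np.float64(19.3)), (32, np.float64(6.7)), (40, np.float64(16.6)), (48, np.float64(16.6))]
bur 5206 c=(567.3,164.6) 81.6x62.8 long axis -87.5deg z95 30.13659399442964
dap 1431 c=(444.5,42.0) 34.4x34.1 long axis -74.4deg z95 25.93887147320151
```

View pics/imp5.png

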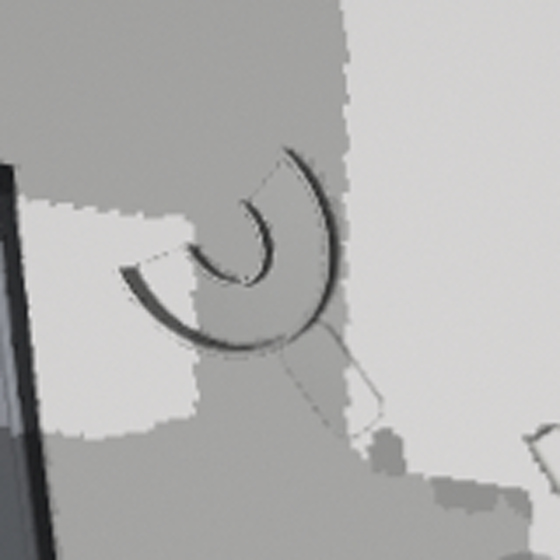

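The horseshoe is centred at (442,-101.6) mm with yaw 24.8° and its handle toward +x, +y. The syringe yaw is about 46–50°. I'll lower the vial, release it and rise.

Call:
jog_arm([
  [[0, 0, 18, 0, 0, 0, 0], [0, 0, 18, 0, 0, 0, 0], [0, 0, 18, 0, 0, 0, 0], [0, 0, 16, 0, 0, 0, 0], [0, 0, 14, 0, 0, 0, 0], [0, 0, 8, 0, 0, 0, 0], [0, 0, 4, 0, 0, 0, 0], [0, 0, 0, 0, 0, 0, 0], [0, 0, 0, 0, 0, 0, 25], [0, 0, 0, 0, 0, 0, 25]],
])

```text
time_s: 10.5
eef_pos: [0.585, -0.2534, -0.0296]
eef_rot: [0.001, 0.073, 0.997, -0.0]
wrist_force: [0.8, -0.2, -0.1]
opening: 0.291
grasp_force: 0.0
```

Call:
jog_arm([
  [[0, 0, -15, 0, 0, 0, 25], [0, 0, -25, 0, 0, 0, 25], [0, 0, -12, 0, 0, 0.138, 25], [0, 0, -12, 0, 0, 0.138, 25], [0, 0, -12, 0, 0, 0.138, 25], [0, 0, -12, 0, 0, 0.138, 85], [0, 0, -12, 0, 0, 0.138, 85], [0, 0, -12, 0, 0, 0.138, 85], [0, 0, -12, 0, 0, 0.138, 85], [0, 0, -12, 0, 0, 0.138, 85]],
])

```text
time_s: 11.5
eef_pos: [0.5848, -0.2532, 0.1078]
eef_rot: [0.001, 0.588, 0.809, 0.0]
wrist_force: [-0.1, -1.0, -0.5]
opening: 0.996
grasp_force: 0.0
```

Call:
jog_arm([
  [[0, 0, 0, 0, 0, 0.1385, 85], [0, 0, 0, 0, 0, 0.1385, 85], [40, 0, 0, 0, 0, 0, 85], [40, 0, 0, 0, 0, 0, 85], [40, 0, 0, 0, 0, 0, 85], [40, 0, 0, 0, 0, 0, 85], [40, 0, 0, 0, 0, 0, 85], [40, 0, 0, 0, 0, 0, 85], [40, 0, 0, 0, 0, 0, 85], [40, 0, 0, 0, 0, 0, 85]],
])

```text
time_s: 12.5
eef_pos: [0.5709, 0.0683, 0.1074]
eef_rot: [0.001, 0.692, 0.722, 0.001]
wrist_force: [1.4, -0.1, -0.2]
opening: 0.998
grasp_force: 0.0
```

Call:
jog_arm([
  [[32.8, 0, 0, 0, 0, 0, 85], [32.8, 0, 0, 0, 0, 0, 85], [32.8, 0, 0, 0, 0, 0, 85], [0, 0, 17, 0, 0, 0, 85], [0, 0, 17, 0, 0, 0, 85], [0, 0, 17, 0, 0, 0, 85], [0, 0, 17, 0, 0, 0, 85], [0, 0, 17, 0, 0, 0, 85], [0, 0, 0, 0, 0, 0, 85], [0, 0, 0, 0, 0, 0, 85]],
])

```text
time_s: 13.5
eef_pos: [0.5668, 0.165, 0.0217]
eef_rot: [0.0, 0.692, 0.722, 0.0]
wrist_force: [0.7, -0.2, 1.3]
opening: 0.994
grasp_force: 0.0
```

```bash
python3 - <<'E'
from h import *
o=ctrl.get_obs();print(np.round(o['eef_pos']*1000,1),o['eef_rot'],np.degrees(2*np.arctan2(o['eef_rot'][2],o['eef_rot'][1])),np.round(o['q'],2))
c=ctrl.camera('wrist');np.save('w6.npy',c,allow_pickle=True);P=cloud(c);x,y,z=P[...,0],P[...,1],P[...,2]
m=(x>.51)&(x<.63)&(y>.1)&(y<.22)&(z>.022)&(z<.035);print(m.sum(),rect(P[m][:,:2]))
c=ctrl.camera('top');P=cloud(c);x,y,z=P[...,0],P[...,1],P[...,2];cv2.imwrite('pics/t6.png',c['frame'])
m=(x>.55)&(x<.64)&(y>-.32)&(y<-.20)&(c['frame'].min(2)>150);print('vial',m.sum(),rect(P[m][:,:2]) if m.any() else '', np.nanmedian(z[m]))
c=ctrl.camera('scene');cv2.imwrite('pics/s6.png',c['frame']);np.save('s6.npy',c,allow_pickle=True)
E
```

```text
[566.8 165.   21.7] [2.30558874e-04 6.91740815e-01 7.22145772e-01 2.74422570e-04] 92.46385704999096 [0.08 0.42 1.68 0.   1.04 0.04]
12358 c=(567.3,165.3) 80.6x62.5 long axis -87.6deg
vial 7 c=(636.0,-309.0) 17.9x4.4 long axis 80.1deg 0.011430332183381298
```

The TCP is within 1 mm of the box centre. I'll descend and grip.

Call:
jog_arm([
  [[0, 0, 12, 0, 0, 0, 85], [0, 0, 12, 0, 0, 0, 85], [0, 0, 12, 0, 0, 0, 85], [0, 0, 12, 0, 0, 0, 85], [0, 0, 6, 0, 0, 0, 85], [0, 0, 3, 0, 0, 0, 85], [0, 0, 0, 0, 0, 0, 85], [0, 0, 0, 0, 0, 0, 20], [0, 0, 0, 0, 0, 0, 20], [0, 0, 0, 0, 0, 0, 20]],
])

```text
time_s: 14.65
eef_pos: [0.5675, 0.1651, -0.0353]
eef_rot: [0.001, 0.692, 0.722, 0.001]
wrist_force: [-0.2, 0.5, 4.0]
opening: 0.694
grasp_force: 65.0
```

```bash
python3 - <<'E'
from h import *
o=ctrl.get_obs();print(np.round(o['eef_pos']*1000,1),o['opening'],o['grasp_force'],np.round(o['wrist_force'],1))
E
python3 - <<'E'
import sys;sys.path.insert(0,'.')
import cv2;f=cv2.imread('pics/s6.png');a=f[200:370,270:500];cv2.imwrite('pics/s6c.png',cv2.resize(a,None,fx=3.2,fy=3.2,interpolation=cv2.INTER_CUBIC))
E
```

```text
[567.5 165.1 -35.3] 0.6941289058669428 65.0063306093216 [-0.2  0.5  4. ]
```

View pics/s6c.png

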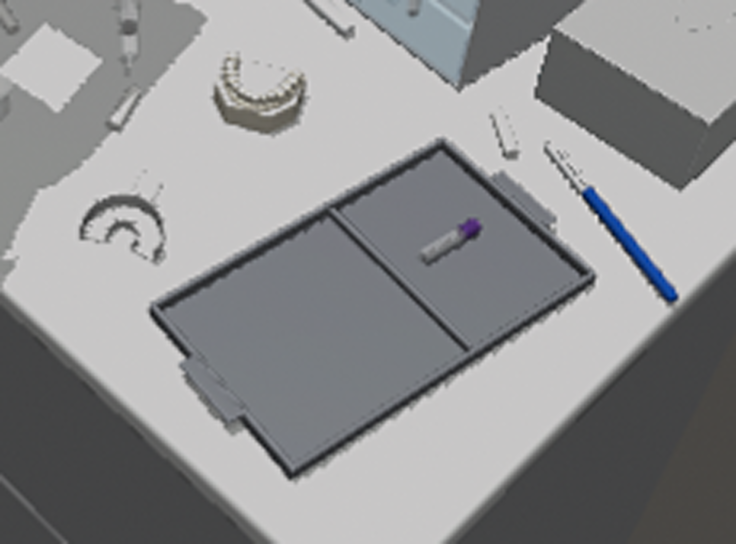

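The scene crop shows the vial lying flat in the narrow bay (crop 450,243). The bur box is gripped at 0.69 opening, about 59 mm. I'll carry it over.

Call:
jog_arm([
  [[0, 0, -10, 0, 0, 0, 20], [0, 0, -20, 0, 0, 0, 20], [0, 0, -25, 0, 0, 0, 20], [0, 0, -25, 0, 0, 0, 20], [0, 0, -25, 0, 0, 0, 20], [0, 0, -15, 0, 0, 0, 20], [0, 0, 0, 0, 0, 0.094, 20], [0, 0, 0, 0, 0, 0.094, 20], [-29.3, -3.15, 0, 0, 0, 0, 20], [-29.3, -3.15, 0, 0, 0, 0, 20]],
])

```text
time_s: 15.65
eef_pos: [0.5511, 0.1079, 0.0836]
eef_rot: [-0.0, 0.756, 0.655, -0.0]
wrist_force: [0.8, 0.2, -0.6]
opening: 0.693
grasp_force: 64.8
```

Call:
jog_arm([
  [[-29.3, -3.15, 0, 0, 0, 0, 20], [-29.3, -3.15, 0, 0, 0, 0, 20], [-29.3, -3.15, 0, 0, 0, 0, 20], [-29.3, -3.15, 0, 0, 0, 0, 20], [-29.3, -3.15, 0, 0, 0, 0, 20], [-29.3, -3.15, 0, 0, 0, 0, 20], [-29.3, -3.15, 0, 0, 0, 0, 20], [-29.3, -3.15, 0, 0, 0, 0, 20], [-29.3, -3.15, 0, 0, 0, 0, 20], [-29.3, -3.15, 0, 0, 0, 0, 20]],
])

```text
time_s: 16.65
eef_pos: [0.4775, -0.1784, 0.0838]
eef_rot: [-0.0, 0.756, 0.654, -0.0]
wrist_force: [0.5, 0.5, -0.7]
opening: 0.695
grasp_force: 64.7
```

Call:
jog_arm([
  [[-29.3, -3.15, 0, 0, 0, 0, 20], [-29.3, -3.15, 0, 0, 0, 0, 20], [0, 0, 0, 0, 0, 0, 20], [0, 0, 15, 0, 0, 0, 20], [0, 0, 15, 0, 0, 0, 20], [0, 0, 15, 0, 0, 0, 20], [0, 0, 15, 0, 0, 0, 20], [0, 0, 10, 0, 0, 0, 20], [0, 0, 0, 0, 0, 0, 20], [0, 0, 0, 0, 0, 0, 20]],
])

```text
time_s: 17.65
eef_pos: [0.4637, -0.2343, 0.0139]
eef_rot: [-0.0, 0.756, 0.654, 0.0]
wrist_force: [0.1, -0.5, -0.9]
opening: 0.692
grasp_force: 64.7
```

```bash
python3 - <<'E'
from h import *
o=ctrl.get_obs();p=o['eef_pos'];print(np.round(p*1000,1),o['opening'],o['grasp_force'])
# box pose in hand from scene & top
for n in('wrist','top','scene'):
    c=ctrl.camera(n);P=cloud(c);f=c['frame'].astype(int)
    x,y,z=P[...,0],P[...,1],P[...,2]
    m=(f[...,0]-f[...,2]>35)&(abs(x-p[0])<.08)&(abs(y-p[1])<.08)
    if m.sum()>20: print(n,m.sum(),rect(P[m][:,:2]),'z',np.round(np.percentile(z[m],[2,50,98])*1000,1))
c=ctrl.camera('wrist');cv2.imwrite('pics/w7.png',c['frame'])
E
```

```text
[ 463.7 -234.3   13.9] 0.6921782395014526 64.74276579916477
wrist 2168 c=(477.0,-230.8) 106.0x70.5 long axis -8.5deg z [51.4 68.2 79.4]
top 1570 c=(432.3,-210.4) 126.7x112.4 long axis -37.3deg z [401.1 411.4 459.8]
scene 1959 c=(440.0,-217.0) 158.9x120.3 long axis -41.9deg z [ 53.4 411.  487.3]
```

Call:
jog_arm([
  [[0, 0, 12, 0, 0, 0, 20], [0, 0, 12, 0, 0, 0, 20], [0, 0, 10, 0, 0, 0, 20], [0, 0, 7, 0, 0, 0, 20], [0, 0, 4, 0, 0, 0, 20], [0, 0, 1, 0, 0, 0, 20], [0, 0, 0, 0, 0, 0, 20], [0, 0, 0, 0, 0, 0, 85], [0, 0, 0, 0, 0, 0, 85], [0, 0, 0, 0, 0, 0, 85]],
])

```text
time_s: 18.85
eef_pos: [0.4636, -0.2346, -0.0323]
eef_rot: [0.0, 0.756, 0.654, 0.0]
wrist_force: [0.6, -0.1, 0.2]
opening: 0.996
grasp_force: 0.0
```

The bur box is released in its bay. The impression tray is next.

Call:
jog_arm([
  [[0, 0, -15, 0, 0, 0, 85], [0, 0, -25, 0, 0, 0, 85], [0, 0, -8, 0, 0, -0.1433, 85], [0, 0, -8, 0, 0, -0.1433, 85], [0, 0, -8, 0, 0, -0.1433, 85], [0, 0, -8, 0, 0, -0.1433, 85], [0, 0, -8, 0, 0, -0.1433, 85], [0, 0, -8, 0, 0, -0.1433, 85], [0, 0, -8, 0, 0, -0.1433, 85], [0, 0, -8, 0, 0, -0.1433, 85]],
])

```text
time_s: 19.85
eef_pos: [0.4635, -0.2345, 0.072]
eef_rot: [0.0, 0.278, 0.961, -0.0]
wrist_force: [-0.0, -0.8, -0.3]
opening: 0.989
grasp_force: 0.0
```

Call:
jog_arm([
  [[0, 0, 0, 0, 0, -0.1433, 85], [0, 0, 0, 0, 0, -0.1433, 85], [0, 0, 0, 0, 0, -0.1433, 85], [0, 0, 0, 0, 0, -0.1433, 85], [0, 0, 0, 0, 0, -0.1433, 85], [0, 0, 0, 0, 0, -0.1433, 85], [0, 0, 0, 0, 0, -0.1433, 85], [-12.1, 43.3, 0, 0, 0, 0, 85], [-12.1, 43.3, 0, 0, 0, 0, 85], [-12.1, 43.3, 0, 0, 0, 0, 85]],
])

```text
time_s: 20.85
eef_pos: [0.4414, -0.1003, 0.0716]
eef_rot: [0.0, -0.214, 0.977, -0.0]
wrist_force: [0.5, 0.4, 0.2]
opening: 0.992
grasp_force: 0.0
```

Call:
jog_arm([
  [[0, 0, 0, 0, 0, 0, 85], [0, 0, 0, 0, 0, 0, 85], [0, 0, 10, 0, 0, 0, 85], [0, 0, 10, 0, 0, 0, 85], [0, 0, 10, 0, 0, 0, 85], [0, 0, 10, 0, 0, 0, 85], [0, 0, 10, 0, 0, 0, 85], [0, 0, 0, 0, 0, 0, 85], [0, 0, 0, 0, 0, 0, 85], [0, 0, 0, 0, 0, 0, 85]],
])

```text
time_s: 21.85
eef_pos: [0.4423, -0.1016, 0.022]
eef_rot: [0.0, -0.215, 0.977, -0.0]
wrist_force: [-0.3, 0.2, -0.2]
opening: 0.997
grasp_force: 0.0
```

```bash
python3 - <<'E'
from h import *
o=ctrl.get_obs();print(np.round(o['eef_pos']*1000,1),'phi',np.degrees(2*np.arctan2(o['eef_rot'][2],o['eef_rot'][1]))-180,np.round(o['q'],2))
c=ctrl.camera('wrist');np.save('w8.npy',c,allow_pickle=True);P=cloud(c);x,y,z=P[...,0],P[...,1],P[...,2];cv2.imwrite('pics/w8.png',c['frame'])
for zl in(.006,.01):
    m=(x>.38)&(x<.50)&(y>-.15)&(y<-.05)&(z>zl)&(z<.022);print(m.sum(),rect(P[m][:,:2]),np.percentile(z[m],95))
c=ctrl.camera('scene');np.save('s8.npy',c,allow_pickle=True);P=cloud(c);x,y,z=P[...,0],P[...,1],P[...,2];f=c['frame'].astype(int)
m=(x>.38)&(x<.53)&(y>-.31)&(y<-.16)&(z>.025)&(z<.06);print('bur',m.sum(),rect(P[m][:,:2]),np.percentile(z[m],[50,95]))
E
```

```text
[ 442.3 -101.6   22. ] phi 24.853562807394326 [-0.49  0.16  2.03  0.    0.95 -2.49]
900 c=(441.5,-102.2) 54.8x39.3 long axis -65.2deg 0.013964561243923179
510 c=(441.5,-102.2) 54.8x39.3 long axis -65.2deg 0.01426033629488591
bur 1151 c=(461.4,-235.6) 82.2x64.5 long axis 81.7deg [0.03208366 0.03455229]
```

```bash
python3 - <<'E'
from h import *
c=np.load('w8.npy',allow_pickle=True).item();P=cloud(c)
from scipy.spatial.transform import Rotation as Ro
o=ctrl.get_obs();q=o['eef_rot'];T=(P-o['eef_pos'])@Ro.from_quat([q[1],q[2],q[3],q[0]]).as_matrix()*1000
for s in(-1,1):
    m=(T[...,2]<-28)&(T[...,2]>-75)&(s*T[...,1]>25)&(abs(T[...,1])<75)&(abs(T[...,0])<25)
    t=T[m];print(s,len(t));
    for a in range(-75,-28,4):
        k=t[(t[:,2]>=a)&(t[:,2]<a+4)]
        if len(k)>5: print(a,len(k),np.round(np.percentile(k[:,0],[2,98]),0),np.round(np.percentile(abs(k[:,1]),[2,98]),1))
E
```

```text
-1 1468
-75 320 [-9. 12.] [42.4 55.9]
-71 290 [-9. 12.] [42.4 56.1]
-67 238 [-9. 12.] [42.5 55.9]
-63 242 [-9. 12.] [42.4 55.9]
-59 194 [-9. 12.] [42.6 54.3]
-55 142 [-9. 12.] [42.7 48.5]
-51 42 [-9.  9.] [42.6 43.5]
1 1475
-75 304 [-10.  12.] [41.8 55.3]
-71 279 [-9. 12.] [41.8 55.2]
-67 274 [-9. 12.] [41.8 55.3]
-63 240 [-10.  12.] [41.7 55. ]
-59 202 [-9. 12.] [41.6 54.2]
-55 142 [-9. 12.] [41.7 48. ]
-51 34 [-7. 10.] [41.7 42.7]
```

The open tips are about 49 mm behind the reported TCP, so shut they are about 36 mm behind it. I'll grip the horseshoe low.

Call:
jog_arm([
  [[0, 0, 14, 0, 0, 0, 85], [0, 0, 14, 0, 0, 0, 85], [0, 0, 14, 0, 0, 0, 85], [0, 0, 10, 0, 0, 0, 85], [0, 0, 5, 0, 0, 0, 85], [0, 0, 3, 0, 0, 0, 85], [0, 0, 0, 0, 0, 0, 85], [0, 0, 0, 0, 0, 0, 20], [0, 0, 0, 0, 0, 0, 20], [0, 0, 0, 0, 0, 0, 20]],
])

```text
time_s: 22.95
eef_pos: [0.4425, -0.1017, -0.0374]
eef_rot: [0.0, -0.215, 0.977, -0.0]
wrist_force: [-1.1, 0.7, 7.2]
opening: 0.635
grasp_force: 63.4
```

Call:
jog_arm([
  [[0, 0, -10, 0, 0, 0, 20], [0, 0, -20, 0, 0, 0, 20], [0, 0, -25, 0, 0, 0, 20], [0, 0, -25, 0, 0, 0, 20], [0, 0, -25, 0, 0, 0, 20], [0, 0, -15, 0, 0, 0, 20], [0, 0, 0, 0, 0, 0.1045, 20], [0, 0, 0, 0, 0, 0.1045, 20], [0, 0, 0, 0, 0, 0.1045, 20], [0, 0, 0, 0, 0, 0, 20]],
])

```text
time_s: 23.95
eef_pos: [0.442, -0.1014, 0.0824]
eef_rot: [0.0, -0.06, 0.998, -0.0]
wrist_force: [0.3, -1.1, -0.1]
opening: 0.636
grasp_force: 63.5
```

```bash
python3 - <<'E'
from h import *
o=ctrl.get_obs();print(np.round(o['eef_pos']*1000,1),o['opening'],o['grasp_force'])
for n in('top0','scene0'):
    P=cloud(np.load(n+'.npy',allow_pickle=True).item())
    for y0 in np.arange(.1,.5,.06):
        m=(P[...,1]>y0)&(P[...,1]<y0+.06)&(P[...,0]>.62)&(P[...,0]<.9)
        q=P[m&(P[...,2]>.03)];print(n,round(y0,2),'min x',np.round(np.percentile(q[:,0],2),3),'z of x<.72',np.round(np.percentile(q[q[:,0]<.72][:,2],[50,98]),3) if (q[:,0]<.72).any() else '')
c=ctrl.camera('wrist');cv2.imwrite('pics/w9.png',c['frame']);P=cloud(c)
m=(abs(P[...,0]-.4425)<.06)&(abs(P[...,1]+.1017)<.035)&(P[...,2]>.09)&(P[...,2]<.14)&(c['frame'].min(2)>100)
if m.sum()>10:
    q=P[m];A=np.c_[q[:,:2]-q[:,:2].mean(0),np.ones(len(q))];print(m.sum(),np.round(np.percentile(q[:,2],[2,50,98])*1000,1))
E
```

```text
[ 442.  -101.4   82.4] 0.6355403602785189 63.511784076690674
top0 0.1 min x 0.667 z of x<.72 [0.064 0.108]
top0 0.16 min x 0.663 z of x<.72 [0.094 0.113]
top0 0.22 min x 0.66 z of x<.72 [0.093 0.113]
top0 0.28 min x 0.656 z of x<.72 [0.092 0.112]
top0 0.34 min x 0.652 z of x<.72 [0.067 0.109]
top0 0.4 min x 0.652 z of x<.72 [0.067 0.086]
top0 0.46 min x 0.881 z of x<.72 
scene0 0.1 min x 0.666 z of x<.72 [0.06  0.097]
scene0 0.16 min x 0.662 z of x<.72 [0.064 0.108]
scene0 0.22 min x 0.659 z of x<.72 [0.062 0.108]
scene0 0.28 min x 0.654 z of x<.72 [0.062 0.109]
scene0 0.34 min x 0.65 z of x<.72 [0.061 0.1  ]
scene0 0.4 min x 0.65 z of x<.72 [0.064 0.08 ]
scene0 0.46 min x 0.881 z of x<.72 
5727 [119.8 121.2 133.5]
```

View pics/w9.png

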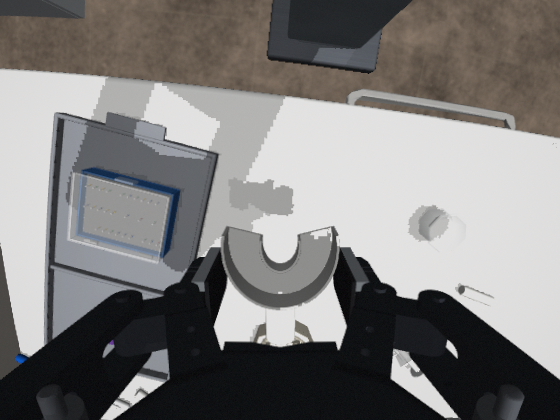

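The horseshoe is held level at (280,265), and the bur box sits flat in its bay at (125,215). I'll carry the impression tray over to the widest bay, with the TCP aimed 15 mm short because of the handle.

Call:
jog_arm([
  [[-6, 15.5, 0, 0, 0, 0, 20], [-12.2, 30.7, 0, 0, 0, 0, 20], [-12.2, 30.7, 0, 0, 0, 0, 20], [-12.2, 30.7, 0, 0, 0, 0, 20], [-12.2, 30.7, 0, 0, 0, 0, 20], [-12.2, 30.7, 0, 0, 0, 0, 20], [-12.2, 30.7, 0, 0, 0, 0, 20], [-12.2, 30.7, 0, 0, 0, 0, 20], [-12.2, 30.7, 0, 0, 0, 0, 20], [-12.2, 30.7, 0, 0, 0, 0, 20]],
])

```text
time_s: 25.0
eef_pos: [0.522, 0.2036, 0.0819]
eef_rot: [0.0, -0.062, 0.998, -0.0]
wrist_force: [1.4, 0.5, -0.0]
opening: 0.636
grasp_force: 63.5
```

Call:
jog_arm([
  [[-12.2, 30.7, 0, 0, 0, 0, 20], [-12.2, 30.7, 0, 0, 0, 0, 20], [-12.2, 30.7, 0, 0, 0, 0, 20], [-12.2, 30.7, 0, 0, 0, 0, 20], [-6.5, 14.7, 0, 0, 0, 0, 20], [0, 0, 20, 0, 0, 0, 20], [0, 0, 20, 0, 0, 0, 20], [0, 0, 10, 0, 0, 0, 20], [0, 0, 0, 0, 0, 0, 20], [0, 0, 0, 0, 0, 0, 20]],
])

```text
time_s: 26.0
eef_pos: [0.5606, 0.3453, 0.0322]
eef_rot: [0.0, -0.06, 0.998, 0.0]
wrist_force: [0.2, 0.7, -0.1]
opening: 0.631
grasp_force: 63.5
```

```bash
python3 - <<'E'
from h import *
o=ctrl.get_obs();p=o['eef_pos']*1000;print(np.round(p,1),'phi',np.degrees(2*np.arctan2(o['eef_rot'][2],o['eef_rot'][1]))-180,o['opening'])
c=ctrl.camera('wrist');np.save('w10.npy',c,allow_pickle=True);cv2.imwrite('pics/w10.png',c['frame']);P=cloud(c)
t=np.radians(6.9);U=np.array([[np.cos(t),np.sin(t)],[-np.sin(t),np.cos(t)]])
print('TCP in tray',np.round(U@(p[:2]-[500.7,338.3]),1))
Q=(P[...,:2]*1000-[500.7,338.3])@U.T; z=P[...,2]*1000
# rim & ribs: columns where z>7.5 and <14 ; profile along tray x at |y|<55, and along y
for s in (-1,0,1):
    m=(abs(Q[...,1]-s*35)<12)&(abs(Q[...,0])<140)&(z<16)
    h=[(int(a),round(float(np.median(z[m&(abs(Q[...,0]-a)<1)])),1)) for a in range(-140,141,2) if (m&(abs(Q[...,0]-a)<1)).sum()>8]
    print(s,[a for a,b in h if b>6.5])
m=(abs(Q[...,0]+20)<25)&(z<16)
print('y',[int(a) for a in range(-80,81,2) if (m&(abs(Q[...,1]-a)<1)).sum()>8 and np.median(z[m&(abs(Q[...,1]-a)<1)])>6.5])
m=(abs(Q[...,0]+95)<20)&(abs(Q[...,1])<50);print('floor z',np.nanmedian(z[m]))
E
```

```text
[560.6 345.3  32.2] phi 6.923863595722395 0.6310871536237325
TCP in tray [60.3 -0.3]
-1 [-54, -52, 30, 32, 124, 126]
0 [-54, -52, 30, 32]
1 [-54, -52, 30, 32, 124, 126, 128, 130, 132]
y [-66, -64, 70, 72, 74]
floor z 2.363643369086427
```

Call:
jog_arm([
  [[-2, 2, 14, 0, 0, 0, 20], [0, 0, 15, 0, 0, 0, 20], [0, 0, 15, 0, 0, 0, 20], [0, 0, 12, 0, 0, 0, 20], [0, 0, 6, 0, 0, 0, 20], [0, 0, 3, 0, 0, 0, 20], [0, 0, 1, 0, 0, 0, 20], [0, 0, 0, 0, 0, 0, 20], [0, 0, 0, 0, 0, 0, 70], [0, 0, 0, 0, 0, 0, 70]],
])

```text
time_s: 27.05
eef_pos: [0.5624, 0.3477, -0.0339]
eef_rot: [0.0, -0.06, 0.998, 0.0]
wrist_force: [-0.4, -0.2, 0.5]
opening: 0.816
grasp_force: 0.0
```

Call:
jog_arm([
  [[0, 0, -15, 0, 0, 0, 70], [0, 0, -25, 0, 0, 0, 70], [0, 0, -25, 0, 0, 0, 40], [0, 0, -25, 0, 0, 0, 40], [0, 0, -16, 0, 0, 0, 40], [0, 0, 0, 0, 0, -0.14, 40], [0, 0, 0, 0, 0, -0.14, 40], [0, 0, 0, 0, 0, -0.14, 40], [0, 0, 0, 0, 0, -0.14, 40], [0, 0, 0, 0, 0, -0.14, 40]],
])

```text
time_s: 28.05
eef_pos: [0.562, 0.3476, 0.0723]
eef_rot: [0.0, -0.401, 0.916, -0.0]
wrist_force: [-0.3, 0.4, 0.8]
opening: 0.47
grasp_force: 0.0
```

Call:
jog_arm([
  [[28.9, -27.9, 0, 0, 0, 0, 40], [28.9, -27.9, 0, 0, 0, 0, 40], [28.9, -27.9, 0, 0, 0, 0, 40], [28.9, -27.9, 0, 0, 0, 0, 40], [28.9, -27.9, 0, 0, 0, 0, 40], [28.9, -27.9, 0, 0, 0, 0, 40], [28.9, -27.9, 0, 0, 0, 0, 40], [28.9, -27.9, 0, 0, 0, 0, 40], [0, 0, 0, 0, 0, 0, 40], [0, 0, 0, 0, 0, 0, 40]],
])

```text
time_s: 29.05
eef_pos: [0.5677, 0.0253, 0.0722]
eef_rot: [0.0, -0.398, 0.918, 0.0]
wrist_force: [-0.6, 0.1, 0.2]
opening: 0.468
grasp_force: 0.0
```

```bash
cat > syr.py <<'E'
from h import *
o=ctrl.get_obs();p=o['eef_pos']*1000;print(np.round(p,1),'phi',np.degrees(2*np.arctan2(o['eef_rot'][2],o['eef_rot'][1]))-180,np.round(o['q'],2))
c=ctrl.camera('wrist');np.save('w11.npy',c,allow_pickle=True);cv2.imwrite('pics/w11.png',c['frame'])
for n,c in(('w',c),('w5',np.load('w5.npy',allow_pickle=True).item())):
    P=cloud(c);x,y,z=P[...,0],P[...,1],P[...,2]
    m=(x>.51)&(x<.63)&(y>-.03)&(y<.09)&(z>.005)&(z<.025)
    k,L,st,_=cv2.connectedComponentsWithStats(m.astype(np.uint8));Q=P[L==1+st[1:,4].argmax()][:,:2]*1000
    d=Q-[573,31.5]
    t=np.radians(47)
    for _ in range(4):  # centre line of the barrel stretch only
        u=np.array([np.cos(t),np.sin(t)]);s=d@u;w=d@[-u[1],u[0]]
        k=(s>-34)&(s<14);b=[(a,(w[k&(abs(s-a)<3)].max()+w[k&(abs(s-a)<3)].min())/2) for a in range(-32,13,4)]
        g=np.polyfit(*zip(*b),1);t+=g[0]
    print(n,len(Q),'s range',s.min(),s.max(),'yaw',np.degrees(t),'offset',g[1],'widths',[round(np.ptp(w[abs(s-a)<3]),1) for a in range(-46,52,6)],'z95',np.percentile(P[m][:,2],95))
    smid=(s.min()+s.max())/2; print('grip point',np.round(np.array([573,31.5])+u*(smid-7)+g[1]*np.array([-u[1],u[0]]),1))
E
python3 syr.py
```

```text
[567.7  25.3  72.2] phi 46.85086793237403 [-0.16  0.3   1.72  0.    1.11 -2.55]
w 1456 s range -47.43270864701101 48.377986721944175 yaw 46.17590373143128 offset 0.2760097379759787 widths [np.float64(3.3), np.float64(3.3), np.float64(11.4), np.float64(11.4), np.float64(11.5), np.float64(11.6), np.float64(11.7), np.float64(11.7), np.float64(10.9), np.float64(11.0), np.float64(11.1), np.float64(20.6), np.float64(20.2), np.float64(5.3), np.float64(5.3), np.float64(16.0), np.float64(15.9)] z95 0.015430958538779611
grip point [568.3  27. ]
w5 1084 s range -48.15982320614335 48.237337618868615 yaw 46.11861091775719 offset 0.6658487009597753 widths [np.float64(4.0), np.float64(3.7), np.float64(11.9), np.float64(12.0), np.float64(12.1), np.float64(12.2), np.float64(11.8), np.float64(11.8), np.float64(11.5), np.float64(12.5), np.float64(11.9), np.float64(21.1), np.float64(17.8), np.float64(6.1), np.float64(5.8), np.float64(16.6), np.float64(13.5)] z95 0.015440582304392242
grip point [567.7  26.9]
```

Call:
jog_arm([
  [[-1.4, 1, 20, 0, 0, 0.012, 40], [0, 0, 20, 0, 0, 0, 40], [0, 0, 20, 0, 0, 0, 40], [0, 0, 20, 0, 0, 0, 40], [0, 0, 14, 0, 0, 0, 40], [0, 0, 8, 0, 0, 0, 40], [0, 0, 3.5, 0, 0, 0, 40], [0, 0, 0, 0, 0, 0, 0], [0, 0, 0, 0, 0, 0, 0], [0, 0, 0, 0, 0, 0, 0]],
])

```text
time_s: 30.1
eef_pos: [0.5687, 0.0278, -0.0328]
eef_rot: [0.001, -0.393, 0.919, -0.0]
wrist_force: [0.4, 0.0, -0.2]
opening: 0.126
grasp_force: 60.9
```

Call:
jog_arm([
  [[0, 0, -10, 0, 0, 0, 0], [0, 0, -25, 0, 0, 0, 0], [0, 0, -25, 0, 0, 0, 0], [0, 0, -25, 0, 0, 0, 0], [0, 0, -25, 0, 0, 0, 0], [0, 0, 0, 0, 0, -0.1264, 0], [0, 0, 0, 0, 0, -0.1264, 0], [0, 0, 0, 0, 0, -0.1264, 0], [0, 0, 0, 0, 0, -0.1264, 0], [0, 0, 0, 0, 0, -0.1264, 0]],
])

```text
time_s: 31.1
eef_pos: [0.5694, 0.0364, 0.0772]
eef_rot: [-0.006, -0.653, 0.757, -0.006]
wrist_force: [0.3, 0.2, 0.2]
opening: 0.124
grasp_force: 60.9
```

Call:
jog_arm([
  [[0, 0, 0, 0, 0, -0.1264, 0], [0, 0, 0, 0, 0, -0.1264, 0], [-31.1, 11.7, 0, 0, 0, 0, 0], [-31.1, 11.7, 0, 0, 0, 0, 0], [-31.1, 11.7, 0, 0, 0, 0, 0], [-31.1, 11.7, 0, 0, 0, 0, 0], [-31.1, 11.7, 0, 0, 0, 0, 0], [-31.1, 11.7, 0, 0, 0, 0, 0], [-31.1, 11.7, 0, 0, 0, 0, 0], [-31.1, 11.7, 0, 0, 0, 0, 0]],
])

```text
time_s: 32.1
eef_pos: [0.4688, 0.3303, 0.0479]
eef_rot: [0.034, 0.715, -0.697, 0.035]
wrist_force: [-0.0, 0.5, 0.0]
opening: 0.125
grasp_force: 60.9
```

Call:
jog_arm([
  [[-31.1, 11.7, 0, 0, 0, 0, 0], [-31.1, 11.7, 0, 0, 0, 0, 0], [0, 0, 0, 0, 0, 0, 0], [0, 0, 15, 0, 0, 0, 0], [0, 0, 20, 0, 0, 0, 0], [0, 0, 15, 0, 0, 0, 0], [0, 0, 0, 0, 0, 0, 0], [0, 0, 0, 0, 0, 0, 0], [0, 0, 0, 0, 0, 0, 0], [0, 0, 0, 0, 0, 0, 0]],
])

```text
time_s: 33.1
eef_pos: [0.445, 0.3857, -0.008]
eef_rot: [0.034, 0.715, -0.697, 0.034]
wrist_force: [0.2, 0.2, 0.6]
opening: 0.121
grasp_force: 60.9
```

```bash
python3 - <<'E'
from h import *
o=ctrl.get_obs();p=o['eef_pos']*1000;print(np.round(p,1),'phi',np.degrees(2*np.arctan2(o['eef_rot'][2],o['eef_rot'][1]))-180,np.round(o['q'],2),o['opening'],o['grasp_force'])
c=ctrl.camera('wrist');np.save('w12.npy',c,allow_pickle=True);cv2.imwrite('pics/w12.png',c['frame']);P=cloud(c)
t=np.radians(6.9);U=np.array([[np.cos(t),np.sin(t)],[-np.sin(t),np.cos(t)]]);C=[502.5,340.5]
print('TCP in tray',np.round(U@(p[:2]-C),1))
Q=(P[...,:2]*1000-C)@U.T; z=P[...,2]*1000
for y0 in(-60,-45,45):
    m=(abs(Q[...,1]-y0)<8)&(z<16)&(z>-3)
    print(y0,[(a,round(float(np.median(z[k])),0)) for a in range(-135,-40,2) for k in [m&(abs(Q[...,0]-a)<1)] if k.sum()>8 and np.median(z[k])>6])
m=(abs(Q[...,0]+90)<30)&(z<16)&(z>-3);print('y',[a for a in range(-80,81,2) for k in [m&(abs(Q[...,1]-a)<1)] if k.sum()>8 and np.median(z[k])>6.5])
# held syringe: points between 25 and 70 mm above, light
m=(abs(Q[...,0]+89)<14)&(abs(Q[...,1])<60)&(z>40)&(z<70)&(c['frame'].min(2)>110)
if m.any(): print(m.sum(),np.round(np.percentile(z[m],[2,50,98]),1),'y range',np.round(np.percentile(Q[m][:,1],[1,99]),1),'slope',np.polyfit(Q[m][:,1],z[m],1))
# imp tray in bay
c=ctrl.camera('top');P=cloud(c);Q=(P[...,:2]*1000-C)@U.T;z=P[...,2]*1000
m=(Q[...,0]>36)&(Q[...,0]<117)&(abs(Q[...,1])<60)&(z>10)&(z<25);print('imp top',m.sum(),rect(Q[m]/1000) if m.sum()>5 else '',np.median(z[m]))
E
```

```text
[445.  385.7  -8. ] phi -268.5834936588118 [ 0.56  0.51  1.63 -0.1   1.05 -2.55] 0.12078893344306463 60.90562462806702
TCP in tray [-51.6  51.8]
-60 [(-125, 11.0), (-123, 11.0), (-121, 9.0), (-57, 8.0), (-55, 10.0), (-53, 9.0)]
-45 [(-125, 11.0), (-123, 11.0), (-121, 8.0), (-55, 9.0), (-53, 8.0)]
45 [(-125, 11.0), (-123, 11.0), (-121, 8.0)]
y [-68, -66, 68, 70, 72]
imp top 63 c=(50.5,0.7) 72.0x53.3 long axis -39.8deg 14.502911057108436
```

The tool is tilted: the turn ran into joint 6's limit while the arm was still out to the right. Nothing was touched. I'll work out the correction.

```bash
cat > corr.py <<'E'
from h import *
import sys
from scipy.spatial.transform import Rotation as Ro
X,Y,Z,phi=map(float,sys.argv[1:5])
o=ctrl.get_obs();q=o['eef_rot'];R=Ro.from_quat([q[1],q[2],q[3],q[0]]);p=o['eef_pos']*1000
t=np.radians(phi);D=Ro.from_matrix(np.array([[-np.cos(t),-np.sin(t),0],[-np.sin(t),np.cos(t),0],[0,0,-1]]).T)
print('p',np.round(p,1),'q',np.round(o['q'],2),'rotvec tool',np.round((R.inv()*D).as_rotvec(),4),'then shift (tool, after turn)',np.round(D.inv().apply(np.array([X,Y,Z])-p),1),'or before turn',np.round(R.inv().apply(np.array([X,Y,Z])-p),1))
E
python3 corr.py 414.9 322.8 30 96.9
```

```text
p [444.7 385.7  -8.2] q [ 0.56  0.51  1.63 -0.1   1.05 -2.55] rotvec tool [ 0.0058 -0.0973 -0.0953] then shift (tool, after turn) [ 58.8  37.2 -38.2] or before turn [ 65.5  31.4 -32. ]
```

Call:
jog_arm([
  [[0, 0, -15, 0, 0, 0, 0], [0, 0, -23, 0, 0, 0, 0], [0, 0, 0, 0.0029, -0.0487, -0.0477, 0], [0, 0, 0, 0.0029, -0.0486, -0.0476, 0], [14, 9, 0, 0, 0, 0, 0], [14, 9, 0, 0, 0, 0, 0], [14, 9, 0, 0, 0, 0, 0], [14, 9, 0, 0, 0, 0, 0], [0, 0, 0, 0, 0, 0, 0], [0, 0, 0, 0, 0, 0, 0]],
])

```text
time_s: 34.2
eef_pos: [0.416, 0.3297, 0.0301]
eef_rot: [-0.0, 0.748, -0.663, 0.0]
wrist_force: [-0.0, 1.1, 0.3]
opening: 0.122
grasp_force: 60.9
```

```bash
python3 corr.py 414.9 322.8 -30 96.9; python3 - <<'E'
from h import *
c=ctrl.camera('wrist');np.save('w13.npy',c,allow_pickle=True);cv2.imwrite('pics/w13.png',c['frame']);P=cloud(c);o=ctrl.get_obs();print(o['opening'],o['grasp_force'])
p=o['eef_pos']*1000
t=np.radians(6.9);U=np.array([[np.cos(t),np.sin(t)],[-np.sin(t),np.cos(t)]]);C=[502.5,340.5]
Q=(P[...,:2]*1000-C)@U.T;z=P[...,2]*1000;print('tcp tray',U@(p[:2]-C))
m=(abs(Q[...,0]-(U@(p[:2]-C))[0])<14)&(Q[...,1]<-10)&(abs(Q[...,1])<66)&(z>45)&(z<100)&(c['frame'].min(2)>100)
if m.sum()>5: print(m.sum(),'z',np.round(np.percentile(z[m],[2,50,98]),1),'y',np.round(np.percentile(Q[m][:,1],[1,99]),1),'x',np.round(np.percentile(Q[m][:,0],[1,99]),1),'slope',np.polyfit(Q[m][:,1],z[m],1)[0],np.polyfit(Q[m][:,1],Q[m][:,0],1)[0])
E
```

```text
p [416.  329.7  30.1] q [ 0.45  0.3   1.84  0.    1.01 -2.82] rotvec tool [-0.0006  0.0003 -0.0004] then shift (tool, after turn) [ 6.8  1.9 60.1] or before turn [ 6.8  1.9 60.1]
0.12285528784408675 60.89385151863098
tcp tray [-8.69908716e+01 -8.64526946e-02]
1269 z [70.5 75.  77.4] y [-41.4 -10.3] x [-93.6 -81.5] slope 0.138137112729465 0.007418506549965927
```

View pics/w13.png

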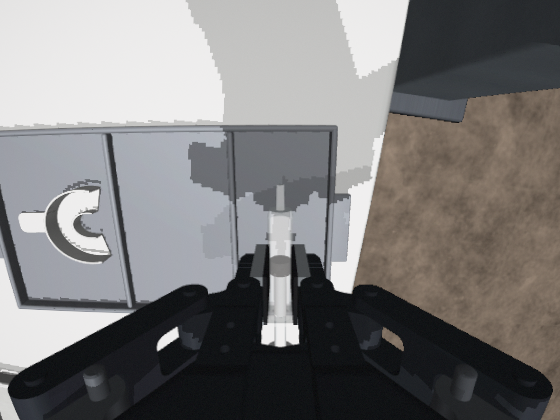

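The syringe hangs level over the narrow end bay (280,250), and the impression tray lies flat in the widest bay (75,222). I'll lower and release.

Call:
jog_arm([
  [[3.4, 1, 10, 0, 0, 0, 0], [3.4, 0.9, 12, 0, 0, 0, 0], [0, 0, 12, 0, 0, 0, 0], [0, 0, 12, 0, 0, 0, 0], [0, 0, 8, 0, 0, 0, 0], [0, 0, 4, 0, 0, 0, 0], [0, 0, 2, 0, 0, 0, 0], [0, 0, 0, 0, 0, 0, 0], [0, 0, 0, 0, 0, 0, 24], [0, 0, 0, 0, 0, 0, 24]],
])

```text
time_s: 35.25
eef_pos: [0.4142, 0.3223, -0.031]
eef_rot: [0.0, 0.748, -0.663, -0.0]
wrist_force: [0.2, 1.2, -0.5]
opening: 0.282
grasp_force: 0.0
```

Call:
jog_arm([
  [[0, 0, -10, 0, 0, 0, 24], [0, 0, -25, 0, 0, 0, 24], [0, 0, -25, 0, 0, 0, 24], [0, 0, -25, 0, 0, 0, 24], [0, 0, -20, 0, 0, 0, 24], [0, 0, 0, 0, 0, 0.1405, 85], [0, 0, 0, 0, 0, 0.1405, 85], [0, 0, 0, 0, 0, 0.1405, 85], [0, 0, 0, 0, 0, 0.1405, 85], [0, 0, 0, 0, 0, 0.1405, 85]],
])

```text
time_s: 36.25
eef_pos: [0.4142, 0.3223, 0.0745]
eef_rot: [-0.0, -0.472, 0.882, -0.0]
wrist_force: [0.1, -0.9, 0.6]
opening: 0.997
grasp_force: 0.0
```

Call:
jog_arm([
  [[0, 0, 0, 0, 0, 0.1405, 85], [0, 0, 0, 0, 0, 0.1405, 85], [0, 0, 0, 0, 0, 0.1405, 85], [0, 0, 0, 0, 0, 0.1405, 85], [0, 0, 0, 0, 0, 0.1405, 85], [0, 0, 0, 0, 0, 0.1405, 85], [0, 0, 0, 0, 0, 0.1405, 85], [0, 0, 0, 0, 0, 0.1405, 85], [0, 0, 0, 0, 0, 0.1405, 85], [0, 0, 0, 0, 0, 0.1405, 85]],
])

```text
time_s: 37.25
eef_pos: [0.4142, 0.3223, 0.0744]
eef_rot: [-0.0, 0.21, 0.978, -0.0]
wrist_force: [-0.8, 0.3, 0.1]
opening: 0.994
grasp_force: 0.0
```

Call:
jog_arm([
  [[0, 0, 0, 0, 0, 0.1405, 85], [0, 0, 0, 0, 0, 0.1405, 85], [0, 0, 0, 0, 0, 0.1405, 85], [0, 0, 0, 0, 0, 0.1405, 85], [0, 0, 0, 0, 0, 0.1405, 85], [-31.4, -1.7, 0, 0, 0, 0, 85], [-31.4, -1.7, 0, 0, 0, 0, 85], [-31.4, -1.7, 0, 0, 0, 0, 85], [-31.4, -1.7, 0, 0, 0, 0, 85], [-31.4, -1.7, 0, 0, 0, 0, 85]],
])

```text
time_s: 38.25
eef_pos: [0.4755, 0.1762, 0.0746]
eef_rot: [-0.0, 0.531, 0.848, -0.0]
wrist_force: [0.4, -0.2, -1.6]
opening: 0.995
grasp_force: 0.0
```

Call:
jog_arm([
  [[-31.4, -1.7, 0, 0, 0, 0, 85], [-31.4, -1.7, 0, 0, 0, 0, 85], [-31.4, -1.7, 0, 0, 0, 0, 85], [-31.4, -1.7, 0, 0, 0, 0, 85], [-31.4, -1.7, 0, 0, 0, 0, 85], [-31.4, -1.7, 0, 0, 0, 0, 85], [-31.4, -1.7, 0, 0, 0, 0, 85], [-31.4, -1.7, 0, 0, 0, 0, 85], [-31.4, -1.7, 0, 0, 0, 0, 85], [0, 0, 0, 0, 0, 0, 85]],
])

```text
time_s: 39.25
eef_pos: [0.5864, -0.0875, 0.0749]
eef_rot: [0.001, 0.532, 0.847, -0.001]
wrist_force: [-0.0, 0.1, 0.1]
opening: 0.994
grasp_force: 0.0
```

```bash
python3 corr.py 585.5 -83.5 72 -64; python3 - <<'E'
from h import *
c=ctrl.camera('wrist');np.save('w14.npy',c,allow_pickle=True)
for n in('w14','top0','scene0','s6'):
    c=np.load(n+'.npy',allow_pickle=True).item();P=cloud(c);x,y,z=P[...,0],P[...,1],P[...,2]
    for zl,zh in((.006,.035),(.006,.021)):
        m=(x>.53)&(x<.645)&(y>-.14)&(y<-.03)&(z>zl)&(z<zh)
        k,L,st,_=cv2.connectedComponentsWithStats(m.astype(np.uint8));Q=P[L==1+st[1:,4].argmax()]
        print(n,len(Q),rect(Q[:,:2]),'z95',round(np.percentile(Q[:,2],95)*1000,1))
# result in L3
c=ctrl.camera('top');P=cloud(c);C=[502.5,340.5];t=np.radians(6.9);U=np.array([[np.cos(t),np.sin(t)],[-np.sin(t),np.cos(t)]])
Q=(P[...,:2]*1000-C)@U.T;z=P[...,2]*1000;f=c['frame']
m=(Q[...,0]>-115)&(Q[...,0]<-62)&(abs(Q[...,1])<60)&(z>9)&(z<25);print('syr in tray',m.sum(),rect(Q[m]/1000) if m.sum()>5 else '')
E
```

```text
p [586.4 -87.5  74.9] q [-0.35  0.35  1.66 -0.    1.13 -0.79] rotvec tool [-0.0001  0.0026 -0.0052] then shift (tool, after turn) [4.  0.9 2.9] or before turn [4.  0.9 2.9]
w14 3723 c=(585.7,-82.7) 58.7x46.6 long axis -62.8deg z95 28.5
w14 2583 c=(585.7,-82.7) 58.7x46.6 long axis -62.8deg z95 20.2
top0 414 c=(585.8,-83.8) 59.8x47.3 long axis -62.2deg z95 31.1
top0 252 c=(585.7,-83.6) 59.3x47.3 long axis -61.9deg z95 20.5
scene0 452 c=(586.1,-84.8) 58.7x51.4 long axis -66.0deg z95 28.5
scene0 189 c=(582.4,-91.3) 63.4x43.1 long axis -46.9deg z95 20.3
s6 451 c=(587.3,-84.1) 58.3x52.4 long axis -64.9deg z95 28.5
s6 194 c=(582.5,-90.8) 63.2x40.8 long axis -48.3deg z95 19.7
syr in tray 174 c=(-93.1,0.6) 116.4x30.0 long axis 84.5deg
```

Call:
jog_arm([
  [[4.6, 1.6, 0, 0, 0, -0.026, 85], [0, 0, 20, 0, 0, 0, 85], [0, 0, 20, 0, 0, 0, 85], [0, 0, 20, 0, 0, 0, 85], [0, 0, 20, 0, 0, 0, 85], [0, 0, 16, 0, 0, 0, 85], [0, 0, 10, 0, 0, 0, 85], [0, 0, 4, 0, 0, 0, 85], [0, 0, 2, 0, 0, 0, 85], [0, 0, 0, 0, 0, 0, 85]],
])

```text
time_s: 40.35
eef_pos: [0.5844, -0.079, -0.0376]
eef_rot: [0.0, 0.52, 0.854, -0.001]
wrist_force: [0.2, 0.2, 0.0]
opening: 0.995
grasp_force: 0.0
```

Call:
jog_arm([
  [[0, 0, 0, 0, 0, 0, 15], [0, 0, 0, 0, 0, 0, 15], [0, 0, 0, 0, 0, 0, 15], [0, 0, 0, 0, 0, 0, 15], [0, 0, 0, 0, 0, 0, 15], [0, 0, -10, 0, 0, 0, 15], [0, 0, -20, 0, 0, 0, 15], [0, 0, -25, 0, 0, 0, 15], [0, 0, -25, 0, 0, 0, 15], [0, 0, 0, 0, 0, 0, 15]],
])

```text
time_s: 41.35
eef_pos: [0.5868, -0.0797, 0.0459]
eef_rot: [0.003, 0.52, 0.854, 0.0]
wrist_force: [-0.1, -0.0, -0.7]
opening: 0.523
grasp_force: 62.5
```

```bash
python3 corr.py 489.6 338.9 60 6.9; python3 - <<'E'
from h import *
c=ctrl.camera('wrist');P=cloud(c);o=ctrl.get_obs();p=o['eef_pos'];print(o['opening'],o['grasp_force'])
x,y,z=P[...,0],P[...,1],P[...,2];f=c['frame'].astype(int)
m=(abs(x-p[0])<.045)&(abs(y-p[1])<.045)&(z>.05)&(z<.13)&(f.max(2)>120)
print(m.sum(),rect(P[m][:,:2]),np.round(np.percentile(z[m]*1000,[2,50,95,99]),1))
E
```

```text
p [586.8 -79.7  45.9] q [-0.33  0.39  1.68 -0.    1.07 -0.81] rotvec tool [-2.0000e-04  6.1000e-03 -1.2131e+00] then shift (tool, after turn) [ 46.2 427.3 -14.1] or before turn [416.3 106.4 -15.8]
0.519495426370588 62.47538208961487
7600 c=(587.0,-82.7) 72.2x58.4 long axis 25.0deg [ 99.2 100.8 111.6 112.3]
```

Call:
jog_arm([
  [[0, 0, -2.2, 0, 0, -0.1348, 15], [0, 0, -2.2, 0, 0, -0.1348, 15], [0, 0, -2.2, 0, 0, -0.1348, 15], [0, 0, -2.2, 0, 0, -0.1348, 15], [0, 0, -2.2, 0, 0, -0.1348, 15], [0, 0, -2.2, 0, 0, -0.1348, 15], [0, 0, -2.2, 0, 0, -0.1348, 15], [0, 0, -2.2, 0, 0, -0.1348, 15], [0, 0, -2.2, 0, 0, -0.1348, 15], [0, 0, 0, 0, 0, 0, 15]],
])

```text
time_s: 42.4
eef_pos: [0.583, -0.0785, 0.0603]
eef_rot: [-0.002, -0.061, 0.998, 0.0]
wrist_force: [-0.2, -0.4, -1.5]
opening: 0.523
grasp_force: 62.4
```

Call:
jog_arm([
  [[3.56, 30.5, 0, 0, 0, 0, 15], [3.56, 30.5, 0, 0, 0, 0, 15], [3.56, 30.5, 0, 0, 0, 0, 15], [3.56, 30.5, 0, 0, 0, 0, 15], [3.56, 30.5, 0, 0, 0, 0, 15], [3.56, 30.5, 0, 0, 0, 0, 15], [3.56, 30.5, 0, 0, 0, 0, 15], [3.56, 30.5, 0, 0, 0, 0, 15], [3.56, 30.5, 0, 0, 0, 0, 15], [3.56, 30.5, 0, 0, 0, 0, 15]],
])

```text
time_s: 43.4
eef_pos: [0.5108, 0.2207, 0.0605]
eef_rot: [-0.002, -0.058, 0.998, -0.0]
wrist_force: [0.5, 0.6, -2.0]
opening: 0.522
grasp_force: 62.4
```

Call:
jog_arm([
  [[3.56, 30.5, 0, 0, 0, 0, 15], [3.56, 30.5, 0, 0, 0, 0, 15], [3.56, 30.5, 0, 0, 0, 0, 15], [3.56, 30.5, 0, 0, 0, 0, 15], [0, 0, 0, 0, 0, 0, 15], [0, 0, 15, 0, 0, 0, 15], [0, 0, 15, 0, 0, 0, 15], [0, 0, 10, 0, 0, 0, 15], [0, 0, 0, 0, 0, 0, 15], [0, 0, 0, 0, 0, 0, 15]],
])

```text
time_s: 44.4
eef_pos: [0.4832, 0.3383, 0.0209]
eef_rot: [-0.001, -0.059, 0.998, -0.001]
wrist_force: [-0.4, 1.0, -1.5]
opening: 0.519
grasp_force: 62.3
```

```bash
python3 corr.py 486.0 338.5 -34.6 6.9; python3 - <<'E'
from h import *
c=ctrl.camera('wrist');P=cloud(c);o=ctrl.get_obs();p=o['eef_pos'];print(o['opening'],o['grasp_force'])
z=P[...,2]*1000;f=c['frame'].astype(int)
C=[502.5,340.5];t=np.radians(6.9);U=np.array([[np.cos(t),np.sin(t)],[-np.sin(t),np.cos(t)]]);Q=(P[...,:2]*1000-C)@U.T
print('tcp tray',U@(p[:2]*1000-C))
T=U@(p[:2]*1000-C)
m=(abs(Q[...,0]-T[0])<50)&(abs(Q[...,1]-T[1])<27)&(z>55)&(z<100)&(f.min(2)>100)
print('model',m.sum(),rect(Q[m]/1000),'z',np.round(np.percentile(z[m],[2,50,95,99]),1))
m=(abs(Q[...,0]+89)<28)&(abs(Q[...,1])<62)&(z>8)&(z<25);print('syr',m.sum(),rect(Q[m]/1000),np.percentile(z[m],[50,95]))
m=(abs(abs(Q[...,1])-50)<10)&(z<16)&(z>-3);print([a for a in range(-135,60,2) for k in [m&(abs(Q[...,0]-a)<1)] if k.sum()>8 and np.median(z[k])>6.5])
E
```

```text
p [483.2 338.3  20.9] q [ 0.41  0.42  1.68 -0.    1.04 -1.28] rotvec tool [-0.001  -0.0025 -0.0015] then shift (tool, after turn) [-2.8 -0.1 55.5] or before turn [-2.9 -0.  55.5]
0.5199531708502994 62.34487295150757
tcp tray [-18.85265662   0.43022243]
model 9148 c=(-16.8,-0.3) 58.7x52.8 long axis -0.9deg z [74.1 75.9 86.6 88.3]
syr 2967 c=(-88.1,-0.8) 95.6x20.9 long axis -85.3deg [15.54310051 18.79055033]
[-125, -123, -121, -57, -55, -53]
```

Call:
jog_arm([
  [[-3.8, 0, 10, 0, 0, 0, 15], [0, 0, 14, 0, 0, 0, 15], [0, 0, 13, 0, 0, 0, 15], [0, 0, 9, 0, 0, 0, 15], [0, 0, 5, 0, 0, 0, 15], [0, 0, 3, 0, 0, 0, 15], [0, 0, 1, 0, 0, 0, 15], [0, 0, 0, 0, 0, 0, 15], [0, 0, 0, 0, 0, 0, 70], [0, 0, 0, 0, 0, 0, 70]],
])

```text
time_s: 45.45
eef_pos: [0.4876, 0.3398, -0.0327]
eef_rot: [0.0, -0.06, 0.998, -0.0]
wrist_force: [0.3, 0.4, -0.1]
opening: 0.818
grasp_force: 0.0
```

Call:
jog_arm([
  [[0, 0, 0, 0, 0, 0, 70], [0, 0, -10, 0, 0, 0, 70], [0, 0, -20, 0, 0, 0, 70], [0, 0, -25, 0, 0, 0, 70], [0, 0, -30, 0, 0, 0, 70], [0, 0, -30, 0, 0, 0, 70], [0, 0, -30, 0, 0, 0, 70], [25, -40, -20, 0, 0, 0, 70], [25, -40, -20, 0, 0, 0, 70], [25, -40, -20, 0, 0, 0, 70]],
])

```text
time_s: 46.45
eef_pos: [0.4278, 0.2135, 0.1717]
eef_rot: [-0.0, -0.061, 0.998, -0.0]
wrist_force: [-0.2, -1.1, 0.6]
opening: 0.821
grasp_force: 0.0
```

Call:
jog_arm([
  [[0, -40, -10, 0, 0, 0, 70], [0, -40, -10, 0, 0, 0, 70], [0, -40, -10, 0, 0, 0, 70], [0, 0, 0, 0, 0, 0, 70], [0, 0, 0, 0, 0, 0, 70], [0, 0, 0, 0, 0, 0, 70], [0, 0, 0, 0, 0, 0, 70], [0, 0, 0, 0, 0, 0, 70], [0, 0, 0, 0, 0, 0, 70], [0, 0, 0, 0, 0, 0, 70]],
])

```text
time_s: 47.45
eef_pos: [0.4429, 0.0959, 0.2002]
eef_rot: [-0.001, -0.061, 0.998, -0.0]
wrist_force: [-0.2, 0.4, 0.0]
opening: 0.812
grasp_force: 0.0
```

```bash
python3 - <<'E'
from h import *
print(np.round(ctrl.get_obs()['eef_pos'],3))
for n in('wrist','scene','top'):
    c=ctrl.camera(n);P=cloud(c);z=P[...,2]*1000;f=c['frame'];cv2.imwrite(f'pics/end_{n}.png',f)
    for nm,C,a,L in(('L3',[502.5,340.5],6.9,dict(imp=(36,116,8,25),model=(-50,24,8,40),syr=(-118,-60,8,25))),('R2',[515,-242],-8.3,dict(bur=(-118,16,20,45),vial=(27,117,7,20)))):
        t=np.radians(a);U=np.array([[np.cos(t),np.sin(t)],[-np.sin(t),np.cos(t)]]);Q=(P[...,:2]*1000-C)@U.T
        for k,(x0,x1,z0,z1) in L.items():
            m=(Q[...,0]>x0)&(Q[...,0]<x1)&(abs(Q[...,1])<62)&(z>z0)&(z<z1)
            K,Lb,st,_=cv2.connectedComponentsWithStats(m.astype(np.uint8))
            if K<2: continue
            m=Lb==1+st[1:,4].argmax()
            q=np.c_[Q[m],z[m]]
            if len(q)>15: print(n,k,len(q),rect(q[:,:2]/1000),'z',np.round(np.percentile(q[:,2],[5,50,95]),1))
    m=(abs(P[...,0]-.444)<.035)&(abs(P[...,1]-.041)<.035)&(z>8)&(z<40)
    if m.sum()>15: print(n,'dap',rect(P[m][:,:2]))
E
```

```text
[0.443 0.096 0.2  ]
wrist imp 129 c=(58.7,21.0) 37.9x8.0 long axis -17.8deg z [ 8.4 12.6 16.3]
wrist model 1565 c=(-11.7,-2.6) 59.4x47.9 long axis 1.2deg z [10.9 20.6 31.3]
wrist syr 702 c=(-92.0,-0.6) 95.9x21.2 long axis 85.0deg z [10.3 15.3 18.7]
wrist bur 2417 c=(-53.9,7.9) 66.9x63.4 long axis -89.7deg z [23.8 32.3 33.6]
wrist vial 216 c=(70.6,-1.3) 47.6x9.9 long axis 1.0deg z [ 7.4 10.7 13. ]
wrist dap c=(444.1,41.7) 33.9x33.5 long axis 6.7deg
scene imp 71 c=(59.8,-1.9) 59.2x40.9 long axis -89.1deg z [ 8.4 12.7 16.3]
scene model 326 c=(-12.7,-3.5) 59.2x50.9 long axis 0.9deg z [11.2 20.1 31.1]
scene syr 146 c=(-92.3,-1.3) 93.1x20.8 long axis 85.2deg z [ 9.  14.3 18.5]
scene bur 1230 c=(-54.0,-1.1) 81.9x63.2 long axis -89.9deg z [24.1 31.9 34.4]
scene vial 88 c=(70.3,-3.8) 48.8x11.1 long axis 0.6deg z [ 7.9 10.6 13.7]
scene dap c=(443.4,40.6) 33.9x32.8 long axis -73.8deg
top imp 51 c=(64.1,8.8) 53.2x21.5 long axis -54.3deg z [ 8.3 15.1 20.7]
top model 430 c=(-12.3,-0.4) 59.1x49.8 long axis -1.6deg z [16.  22.6 33.9]
top syr 172 c=(-92.9,2.5) 89.4x19.8 long axis 85.5deg z [10.2 15.8 21.5]
top bur 834 c=(-52.9,-0.4) 80.4x65.6 long axis 88.9deg z [27.5 33.3 36.9]
top vial 73 c=(72.5,-0.1) 51.8x11.4 long axis -2.0deg z [ 8.6 11.6 15.1]
```

All five things lie flat at floor height inside their limits, and the dish has not moved. Handing in.

```bash
python3 -c "
from bench import ctrl
print(ctrl.hand_in())"
```

```text
the job is handed in; nothing more can be done
None
```

The job is handed in after about 48 s of robot time: in the final camera check all five things lay flat on the floors of their own bays and the dappen dish had not moved; the hand-in returned no verdict.

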